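Refit the weigh plate on the kitchen scale and balance the jar

ROBOT

A 6-joint arm with a two-finger parallel gripper is mounted at the origin on a cart in front of the work surface, level with it; the furniture and walls round the work are solid. World frame = base frame: x ahead of the robot, y to its left, z up, the work surface at z = 0. Lengths are in mm, angles in rad, forces in N, time in s.
With the tool pointing down it reaches from about 275 to 750 mm from the base axis. Payload 10.2 kg.
Tool frame: the origin (TCP) lies midway between the tips of the shut fingers; the grasp point (between the pads) lies 19 mm behind it; x points along the fingers, y is the direction in which the jaws open and shut, and the axes are right-handed (so a half turn about x gives the same grasp; the last joint's range is limited). The gripper opens to 85 mm and grips with 20 to 120 N. Pads are 22 mm wide; open, the fingers measure 114 mm over their backs; the gripper's body (76 mm by 85 mm) begins 54 mm behind the grasp point. The pads swing forward as they close: fully open they stand 13 mm farther back than shut.
Start: joints at [-1.416, 0.313, 1.498, -0, 1.331, -0.223], TCP at [193.648, -487.987, 231.294] pointing down, gripper open.
Joint ranges: [-2.94, 2.94], [-0.97, 2.17], [0.19, 2.56], [-1.23, 4.37], [0.02, 3.11], [-2.88, 2.88]. Speed limits (rad/s): [2.39, 2.39, 3.01, 3.14, 3.14, 3.14].

INTERFACE

Orientations are given as a unit quaternion [w, x, y, z].
In Python, from rig import ctrl gives the robot as it stands.
- The arm moves only by the tool arm_command, never from a script. Its argument "plan" is a list of rows, each a list of 5 numbers: the shift along the tool's x, y, z in m, then the turn about the tool's x in rad, then the opening, from 0 (shut) to 1 (fully open). A call has 1 to 12 rows; each row shifts and turns the commanded pose from where the row before left it, along the tool's axes as they then stand; what a row does not reach is not made up. A row lasts 1/8 s, in which the tool goes at most 62.5 mm and 10.7 degrees, less where a joint would pass 70% of its speed; a pose out of reach is approached as far as the arm can. A call with a gripper value outside its range is refused whole. The fingers move at their own pace and stop on an object; "squeeze" is the grip in N (left out, the last holds). Time passes only in rows, so rows that do not move let the fingers close. It gives the time, the measured TCP pose, the force and the opening at its end, in the units of the state.
- ctrl.sense(): the state, without advancing time (a new reading comes with each control period).
- ctrl.capture(name): name is "side" or "top" or "wrist"; returns a dict with "color" (480x640x3 uint8, red, green, blue), "fx", "fy", "cx", "cy" (pixels), "xyz" and "orientation" of the camera in the world; the wrist camera has in their place "hand_eye" (4x4, takes a point from camera to tool coordinates, whose origin is the TCP and whose axes are the tool frame's). Camera axes: x right, y up, looking along -z (the intrinsics and any distortion apply to the point x, -y, -z); pixel columns grow to the right and rows downward; lengths in mm; the calibration is good to about 2 mm. A picture is of the moment at which its call begins: read the wrist's pose just before it. There is no depth.
- ctrl.finish_job(): hands the job in, once; it reports no verdict.
Trained networks look in the newest picture that a camera, given by its name, has taken for a name from the list of things; names that differ only in an ending like _2 or _b are one class to them, and where a whole thing is asked for, a point or a joint stands for the part that bears it (a point fixed in the world has none). Each returns a list of dicts, best first, with "score" (0 to 1); they miss things now and then, are a little off and sometimes report something else, mostly with a low value. They report only what shows in the picture. A call takes as long as a camera call. They do not tell look-alikes from the thing itself.
- ctrl.spot_in(camera, query): "uv" ([column, row] in pixels, amid what is visible of it).
- ctrl.regions_of(camera, query): "mask" (480x640 bool, what is visible of it) and "uv" ([column, row] in pixels, amid what is visible of it).
- ctrl.place_of(camera, query): "uv" ([column, row] in pixels: a listed point, or the origin of a listed thing).
The state is a dict: "time_s": time; "joints": joint angles; "dq": joint speeds; "tau": joint torques, N m; "eef_pos": TCP position; "ee_rot": TCP orientation; "force": force on the tool from outside, world axes, zero at the start; "wrist_torque": the same for the moment, N m; "grip_width": opening from 0.0 (shut) to 1.0 (fully open).
Only numpy, scipy, OpenCV 4.12 (cv2) and the standard library are available. Lean on these libraries where they do the work, as an engineer would, in place of code of your own. Each camera call takes 0.05 s, during which the arm holds its last target.

TASK

The kitchen scale's weigh plate has been taken off for washing: push its tube down onto the scale's bare post, window towards the spring button, until it is fully home and the button pops out through the window. Then stand on that plate the one weight that brings the beam level with the jar on the other side. Leave the jar where it is and do not knock over the salt shaker or the mug.

Things in the scene. Friction and masses are not known exactly. Their poses are not given: they have to be found in the camera images.
- plate_center (a point): Centre of the loose steel weigh plate (160 g), a flat plate 64 (x) x 60 (y) x 16 mm on an upright eight-sided tube, 82 mm tall in all, standing on the tube's mouth; z up. This point is 8 mm below the top face, 74 mm above the mouth. Grip it across the two flat sides, 60 mm apart along y. A thumb tab sticks out 17 mm on its -x side, above the tube's window.
- tube_mouth (a point): Centre of the open lower end of the weigh plate's tube; axes as plate_center. Tube: 66 mm long, 42 mm across outside, 34 mm inside. Its only window, 14 mm wide and 17 mm high, is in the -x side, centred 24 mm above the mouth.
- plate_top (a point): Centre of the weigh plate's flat top face, where a weight stands; axes as plate_center
- post_foot (a point): The scale's bare post, at the scale's -y end: centre of the upper face of its dark collar (48 mm wide), on which the tube's mouth stands when fully home. z up. The steel stub above it is 30.6 mm thick and straight for 36 mm, then tapers to 10 mm at its tip, 50 mm above this point. The post sinks straight down, up to 40 mm, when pushed (4 to 6 N), and rises when let go.
- button_point (a point): Tip of the spring button, which sticks out of the stub's -x side 24 mm above post_foot, 8 mm wide, 22.5 mm from the axis; same axes as post_foot. Its sloped top lets the descending tube push it in (about 2 to 4 N); it pops out when the window reaches it. The tube's -x side must face the same way as this -x, to about 8 degrees.
- scale_post (a joint): how far the post has gone down, m: 0 = highest (as at the start, jar side down), 0.020 = beam level, 0.040 = lowest (weight side down). It is sprung weakly towards level: 60 N/m, so 6 g off balance is about 1 mm; wrong weights tip it to a stop.
- button (a joint): how far the spring button is pushed into the stub, m: 0 = fully out, over 0.005 = held in by the tube's wall
- weight_small_knob (a point): small steel weight, 180 g: cylinder 34 mm across and 36 mm high with a round knob on top, 62 mm tall in all. This point is the centre of the knob (24 mm across, 18 mm high), 53 mm above the foot
- weight_medium_knob (a point): medium steel weight, 360 g: cylinder 44 mm across and 46 mm high with a round knob on top, 72 mm tall in all. This point is the centre of the knob (24 mm across, 18 mm high), 63 mm above the foot. The three weights swap places.
- weight_large_knob (a point): large steel weight, 720 g: cylinder 54 mm across and 58 mm high with a round knob on top, 84 mm tall in all. This point is the centre of the knob (24 mm across, 18 mm high), 75 mm above the foot
- weight_medium_foot (a point): centre of the medium weight's underside
- jar_center (a point): the jar to be balanced: glass with a cork lid, 360 g (3 per cent more or less), 75 mm wide, 110 mm high, standing loose on the round tray at the scale's +y end, 260 mm from the post. This point is its centre
- goods_tray_top (a point): centre of the upper face of that round tray, 100 mm wide; it rises as the post goes down
- salt_center (a point): bystander: salt shaker, 44 mm wide, 90 mm high; this point is its centre
- mug_center (a point): bystander: mug standing on its rim, 72 x 107 mm, 86 mm high; this point is its centre
Things that resemble listed ones, but are neither listed nor needed, are in the scene too. What is shaped like the part that bears weight_medium_knob but green is not meant.

How it is judged (in metres and radians):
On the way:
1. the weigh plate's tube is fully home on the post and the spring button is out through its window (z of tube_mouth in the frame of post_foot below 0.004 m and horizontal distance between tube_mouth and post_foot below 0.005 m and angle between plate_center's own z axis and vertical below 0.12 rad and value of joint button below 0.002 m), for 0.2 s.
At the end, for the whole second after the job is handed in: Tube on the post's collar (within 4 mm of home, 5 mm of centre, 7 deg of upright), button out through the window (in by under 2 mm); medium weight upright on the plate within 30 mm of its middle; post at rest 13 to 27 mm down (level); jar upright on its tray within 30 mm of the middle (all of step 1 and z of weight_medium_foot in the frame of plate_top between -0.006 and 0.006 m and horizontal distance between weight_medium_foot and plate_top below 0.03 m and angle between each of weight_medium_knob, jar_center's own z axis and vertical below 0.15 rad and value of joint scale_post between 0.013 and 0.027 m and velocity of joint scale_post between -0.02 and 0.02 m/s and horizontal distance between jar_center and goods_tray_top below 0.03 m); the robot touches nothing.
It fails at once if the jar is tipped or taken off its tray (angle between jar_center's own z axis and vertical above 0.35 rad or horizontal distance between jar_center and goods_tray_top above 0.05 m).
It fails at once if the salt shaker is knocked over (angle between salt_center's own z axis and vertical above 0.5 rad).
It fails at once if the mug is knocked over (angle between mug_center's own z axis and vertical above 0.5 rad).
It also fails if it takes over 59 s, if anything falls off the work surface, if the arm or the gripper's body presses on something with over 40 N, if the wrist force passes 120 N, or if a joint passes its speed limit or range.

## Working session

There is one attempt and no reset: what is moved stays moved. The work goes in short steps, Python scripts to look and compute and a tool call to move; the robot and the scene stay as the last step left them, time stands still between calls to the robot, and variables do not carry over. Pictures are saved under pics/ and viewed, and the job is handed in when it is done.

Besides the shell and the picture viewer there is one more tool, called after "Request:" in YAML: its name, and indented under it one key for each argument. arm_command: Moves the arm, as the interface text tells. Its arguments: {"type":"object","properties":{"plan":{"type":"array"},"squeeze":{"type":"number"}},"required":["plan"]}

```bash
ls; mkdir -p pics
cat > h.py <<'E'
import numpy as np, cv2, json
from rig import ctrl
from scipy.spatial.transform import Rotation as R
def rot(q): return R.from_quat([q[1],q[2],q[3],q[0]]).as_matrix()
def snap(n,fn):
    s=ctrl.sense(); c=ctrl.capture(n)
    cv2.imwrite(f'pics/{fn}.png',c['color'][:,:,::-1])
    if n=='wrist':
        H=np.array(c['hand_eye']); Rw=rot(s['ee_rot']); c['R']=Rw@H[:3,:3]; c['p']=np.array(s['eef_pos'])+Rw@H[:3,3]
    else: c['R']=rot(c['orientation']); c['p']=np.array(c['xyz'])
    return c
def ray(c,uv):
    K=np.array([[c['fx'],0,c['cx']],[0,c['fy'],c['cy']],[0,0,1.]])
    d=np.array(c.get('distortion',c.get('dist',np.zeros(5))),float)
    x,y=cv2.undistortPoints(np.array([[uv]],float),K,d)[0,0]
    v=c['R']@np.array([x,-y,-1.]); return c['p'],v/np.linalg.norm(v)
def onz(c,uv,z):
    p,v=ray(c,uv); return p+v*(z-p[2])/v[2]
def tri(c1,u1,c2,u2):
    p,v=ray(c1,u1);q,w=ray(c2,u2)
    A=np.stack([v,-w],1);t=np.linalg.lstsq(A,q-p,rcond=None)[0]
    a=p+v*t[0];b=q+w*t[1]; return (a+b)/2,np.linalg.norm(a-b)
def proj(c,P):
    x=c['R'].T@(np.array(P)-c['p']); return [c['cx']+c['fx']*x[0]/-x[2], c['cy']-c['fy']*x[1]/-x[2]]
E
python3 - <<'E'
from h import *
print({k:(v if not hasattr(v,'tolist') else v.tolist()) for k,v in ctrl.sense().items()})
for n in ['side','top','wrist']:
    c=snap(n,n+'0'); print(n,{k:v for k,v in c.items() if k!='color'})
E
```

```text
pics
{'time_s': 0.0, 'joints': [-1.4164039754062763, 0.31348715817856815, 1.4984208221485493, 8.959588408739456e-06, 1.3309378963270673, -0.223384378107768], 'dq': [0.0006828402619848204, 0.0008384314309239722, -0.00047466949034720755, 0.0007923589135159537, -3.1952879900069034e-05, -7.058761638402839e-05], 'tau': [0.000924233827390708, -41.226539611816406, -25.97445845603943, -0.00012219079508213326, 0.004146630963077769, -9.41474354476668e-06], 'eef_pos': [193.6103758940994, -487.7443876038474, 230.72216275285658], 'ee_rot': [0.13232794499033512, 0.6945482378112772, 0.13321336804194858, -0.694511525392347], 'force': [0.13446944750147882, -0.3702273413038169, 0.2621154827268011], 'wrist_torque': [0.035640452087242674, -0.06045441056600839, 0.022623056082567254], 'grip_width': 0.9983975729746933}
side {'fx': 459.79521389576786, 'fy': 459.79521389576786, 'cx': 321.13644329686707, 'cy': 237.04921762635345, 'xyz': array([ 470.22271299, 1002.91350138,  687.34386086]), 'orientation': array([-0.02510367, -0.01534791,  0.46458406,  0.88504006]), 'R': array([[-0.99826849,  0.03017471, -0.050
[... 591 characters left out ...]
.91875622, 1641.43053494])}
wrist {'fx': 424.2955334576337, 'fy': 424.2955334576337, 'cx': 320.65427544294477, 'cy': 241.76016743408434, 'hand_eye': array([[-1.12889792e-04,  3.22347341e-01, -9.46621455e-01,
        -1.42424234e+02],
       [ 9.99999991e-01, -3.82578015e-05, -1.32283175e-04,
        -2.89893068e-03],
       [-7.88567853e-05, -9.46621461e-01, -3.22347334e-01,
        -8.30862895e+01],
       [ 0.00000000e+00,  0.00000000e+00,  0.00000000e+00,
         1.00000000e+00]]), 'R': array([[ 0.36896944,  0.87979634,  0.29969978],
       [-0.929441  ,  0.34960524,  0.11796443],
       [-0.00099194, -0.32207853,  0.94671244]]), 'p': array([ 270.87341079, -457.25475774,  373.2599031 ])}
```

View pics/top0.png

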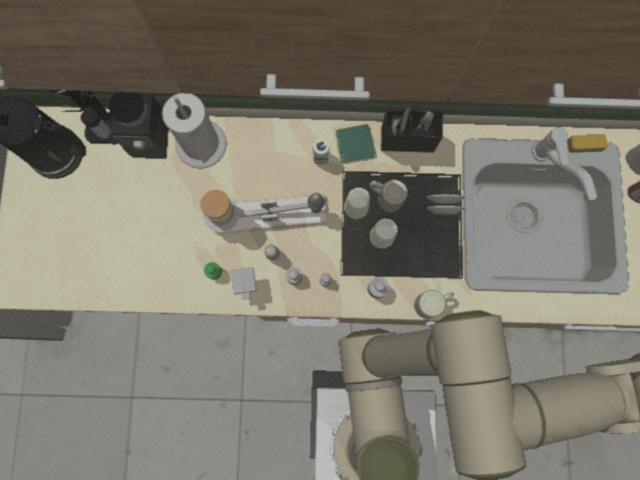

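View pics/side0.png

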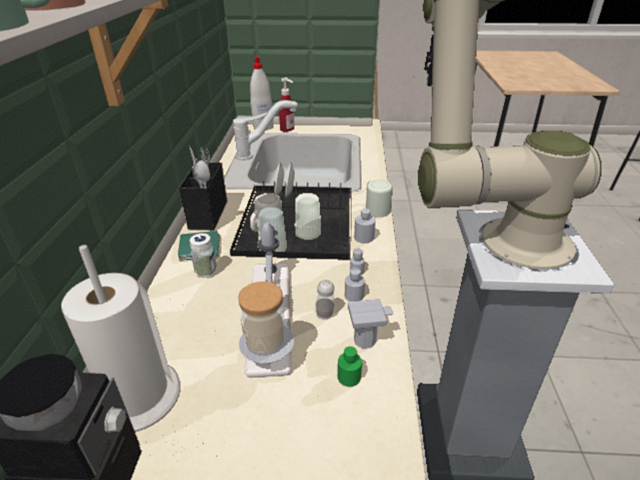

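View pics/wrist0.png

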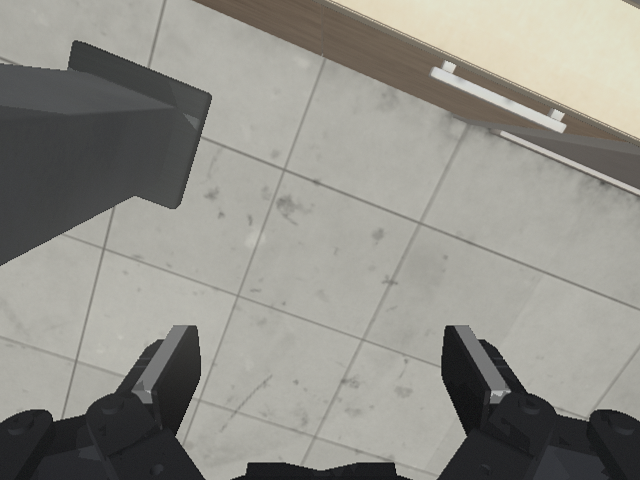

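Run:
```python
from h import *
T=snap('top','t1');S=snap('side','s1')
for q in ['plate_center','tube_mouth','post_foot','button_point','weight_small_knob','weight_medium_knob','weight_large_knob','weight_medium_foot','jar_center','salt_center','mug_center','goods_tray_top','plate_top']:
    r={}
    for n in ['top','side']:
        r[n]=[(round(d['score'],2),[int(round(x)) for x in d['uv']]) for d in ctrl.place_of(n,q)][:4]
    print(q,r, end=' ')
    try:
        P,e=tri(T,ctrl.place_of('top',q)[0]['uv'],S,ctrl.place_of('side',q)[0]['uv']);print(P.round(),round(e,1))
    except Exception as ex: print(ex)
i=cv2.imread('pics/t1.png')[170:320,190:460];cv2.imwrite('pics/t1c.png',cv2.resize(i,None,fx=2.9,fy=2.9,interpolation=3))
i=cv2.imread('pics/s1.png')[170:400,180:420];cv2.imwrite('pics/s1c.png',cv2.resize(i,None,fx=2.6,fy=2.6,interpolation=3))
```

```text
plate_center {'top': [(0.61, [243, 283])], 'side': [(0.74, [364, 314]), (0.17, [365, 339])]} [425. 363.  68.] 8.9
tube_mouth {'top': [], 'side': [(0.92, [364, 341])]} list index out of range
post_foot {'top': [(0.53, [318, 200])], 'side': [(0.67, [268, 245])]} [646. 170.  86.] 8.7
button_point {'top': [], 'side': [(0.74, [377, 194]), (0.45, [357, 276])]} list index out of range
weight_small_knob {'top': [(0.52, [326, 278]), (0.17, [436, 296])], 'side': [(0.68, [359, 250])]} [438. 142.  60.] 3.4
weight_medium_knob {'top': [(0.52, [212, 270]), (0.47, [297, 276])], 'side': [(0.92, [352, 354]), (0.51, [262, 319])]} [452. 450.  58.] 3.3
weight_large_knob {'top': [(0.73, [379, 286])], 'side': [(0.7, [366, 212])]} [419.   2.  78.] 1.9
weight_medium_foot {'top': [(0.69, [292, 274]), (0.53, [215, 270])], 'side': [(0.89, [353, 294]), (0.72, [351, 380])]} [451. 236.   9.] 7.2
jar_center {'top': [(0.82, [219, 208])], 'side': [(0.66, [263, 318])]} [609. 431. 119.] 4.4
salt_center {'top': [(0.46, [272, 254])], 'side': [(0.64, [325, 297])]} [506. 290.  45.] 2.6
mug_center {'top': [(0.79, [437, 300])], 'side': [(0.93, [375, 193]), (0.67, [366, 212]), (0.63, [360, 312])]} [ 388. -159.   43.] 5.2
goods_tray_top {'top': [(0.66, [223, 216])], 'side': [(0.69, [263, 342])]} [608. 429.  52.] 8.6
plate_top {'top': [(0.88, [243, 279])], 'side': [(0.59, [363, 312])]} [431. 362.  75.] 0.8
```

View pics/t1c.png

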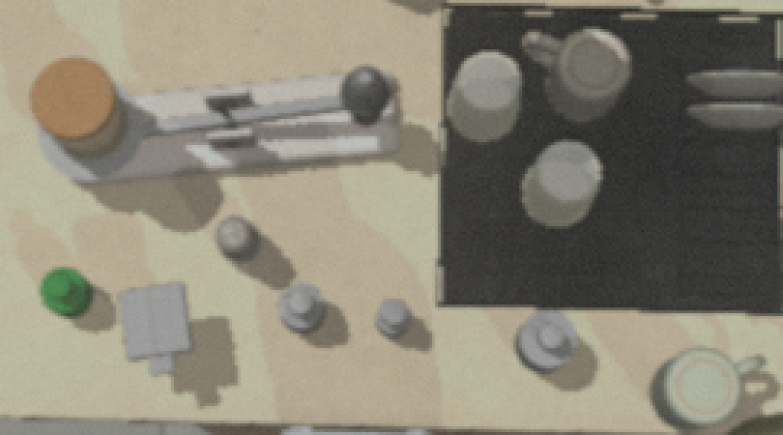

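View pics/s1c.png

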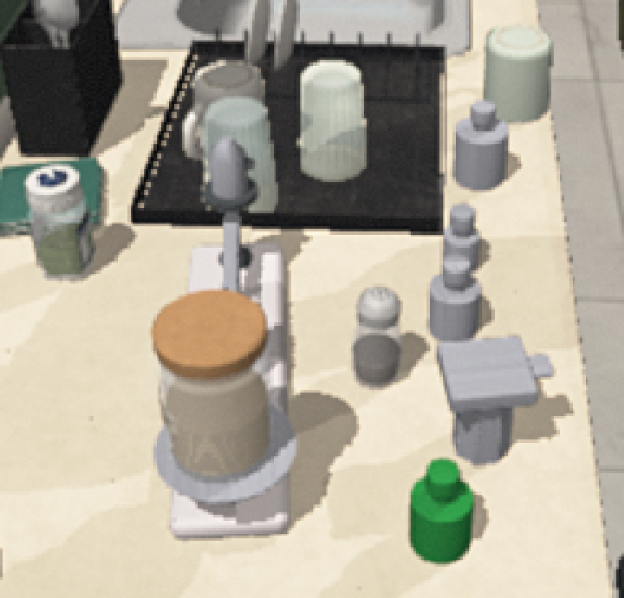

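```bash
cat >> h.py <<'E'
def plan(wps,az=None,n=None,step=55,dstep=10,start=None):
    """world waypoints mm list; az target deg of tool y; prints rows"""
    s=ctrl.sense(); Rw=rot(s['ee_rot']); p=np.array(s['eef_pos']) if start is None else np.array(start[0],float)
    a=np.degrees(np.arctan2(Rw[1,1],Rw[0,1])) if start is None else start[1]
    pts=[];q=p
    for w in wps:
        w=np.array(w,float);k=max(1,int(np.ceil(np.linalg.norm(w-q)/step)))
        pts+=[q+(w-q)*(i+1)/k for i in range(k)];q=w
    if az is None: az=a
    da=(az-a+180)%360-180
    k=max(len(pts),int(np.ceil(abs(da)/dstep)))
    pts+= [q]*(k-len(pts))
    cur=p;rows=[]
    for i,t in enumerate(pts):
        aa=np.radians(a+da*i/k); y=np.array([np.cos(aa),np.sin(aa),0]);x=np.array([0,0,-1.]);z=np.cross(x,y)
        d=t-cur;cur=t
        rows.append([round(d@x/1000,4),round(d@y/1000,4),round(d@z/1000,4),round(-np.radians(da)/k,3)])
    for r in rows: print(r)
    print('az0',round(a,1),'n',len(rows),p.round(1))
E
python3 - <<'E'
from h import *
T=snap('top','t2');S=snap('side','s2')
print('med knob',tri(T,[295.5,273],S,[355,273]))
print('salt',onz(T,[272,252],60))
plan([[330,-330,275],[420,-150,275],[420,100,275],[425,300,275]],az=98,dstep=10.5,step=50)
E
```

```text
med knob (array([448.56201419, 225.44282874,  58.98784266]), np.float64(7.274718899447493))
salt [507.2939221  290.40102491  60.        ]
[np.float64(-0.0087), np.float64(-0.0193), np.float64(-0.037), np.float64(-0.145)]
[np.float64(-0.0087), np.float64(-0.0138), np.float64(-0.0394), np.float64(-0.145)]
[np.float64(-0.0087), np.float64(-0.0079), np.float64(-0.041), np.float64(-0.145)]
[np.float64(-0.0087), np.float64(-0.0019), np.float64(-0.0417), np.float64(-0.145)]
[np.float64(-0.0087), np.float64(0.0042), np.float64(-0.0415), np.float64(-0.145)]
[np.float64(0.0), np.float64(-0.0001), np.float64(-0.0402), np.float64(-0.145)]
[np.float64(0.0), np.float64(0.0057), np.float64(-0.0398), np.float64(-0.145)]
[np.float64(0.0), np.float64(0.0114), np.float64(-0.0386), np.float64(-0.145)]
[np.float64(0.0), np.float64(0.0169), np.float64(-0.0366), np.float64(-0.145)]
[np.float64(0.0), np.float64(0.022), np.float64(-0.0337), np.float64(-0.145)]
[np.float64(0.0), np.float64(0.0128), np.float64(-0.0483), np.float64(-0.145)]
[np.float64(0.0), np.float64(0.0196), np.float64(-0.046), np.float64(-0.145)]
[np.float64(0.0), np.float64(0.0261), np.float64(-0.0427), np.float64(-0.145)]
[np.float64(0.0), np.float64(0.032), np.float64(-0.0384), np.float64(-0.145)]
[np.float64(0.0), np.float64(0.0372), np.float64(-0.0334), np.float64(-0.145)]
[np.float64(0.0), np.float64(0.0339), np.float64(-0.0213), np.float64(-0.145)]
[np.float64(0.0), np.float64(0.0366), np.float64(-0.0162), np.float64(-0.145)]
[np.float64(0.0), np.float64(0.0386), np.float64(-0.0107), np.float64(-0.145)]
[np.float64(0.0), np.float64(0.0397), np.float64(-0.005), np.float64(-0.145)]
[np.float64(0.0), np.float64(0.04), np.float64(0.0008), np.float64(-0.145)]
az0 -68.4 n 20 [ 193.6 -488.   231.3]
```

Request:
arm_command:
  plan:
    - [-0.009,-0.019,-0.037,-0.145,1]
    - [-0.009,-0.014,-0.039,-0.145,1]
    - [-0.009,-0.008,-0.041,-0.145,1]
    - [-0.009,-0.002,-0.042,-0.145,1]
    - [-0.009,0.004,-0.041,-0.145,1]
    - [0,0,-0.04,-0.145,1]
    - [0,0.006,-0.04,-0.145,1]
    - [0,0.011,-0.039,-0.145,1]
    - [0,0.017,-0.037,-0.145,1]
    - [0,0.022,-0.034,-0.145,1]
    - [0,0.013,-0.048,-0.145,1]
    - [0,0.02,-0.046,-0.145,1]

```text
time_s: 4.35
eef_pos: [420.5, -48.1, 276.3]
ee_rot: [0.617, 0.345, 0.617, -0.345]
force: [1.4, -0.6, -0.4]
grip_width: 1.001
```

Request:
arm_command:
  plan:
    - [0,0.026,-0.043,-0.145,1]
    - [0,0.032,-0.038,-0.145,1]
    - [0,0.037,-0.033,-0.145,1]
    - [0,0.034,-0.021,-0.145,1]
    - [0,0.037,-0.016,-0.145,1]
    - [0,0.039,-0.011,-0.145,1]
    - [0,0.04,-0.005,-0.145,1]
    - [0,0.04,0.001,-0.145,1]
    - [0,0,0,0,1]
    - [0,0,0,0,1]

```text
time_s: 5.6
eef_pos: [427.4, 300.5, 276.2]
ee_rot: [0.705, -0.048, 0.706, 0.048]
force: [0.3, -0.6, -0.2]
grip_width: 1.003
```

Run:
```python
from h import *
W=snap('wrist','w1');s=ctrl.sense();print(s['eef_pos'],s['time_s'],s['dq'],s['force'])
for q in ['plate_top','plate_center','weight_medium_knob','salt_center','weight_small_knob']:
    for d in ctrl.place_of('wrist',q)[:3]: print(q,round(d['score'],2),np.round(d['uv']))
print(rot(s['ee_rot']).round(3))
```

```text
[427.49311227 300.24044718 276.3540828 ] 5.65 [-0.00813123 -0.0052197  -0.00099132  0.00089535  0.00074307 -0.00091809] [-0.20841622 -0.03095832  0.18866832]
plate_top 0.88 [396. 213.]
plate_center 0.93 [395. 210.]
weight_medium_knob 0.6 [487. 253.]
weight_medium_knob 0.56 [240. 213.]
salt_center 0.64 [304. 276.]
weight_small_knob 0.78 [142. 189.]
[[-0.    -0.134  0.991]
 [-0.     0.991  0.134]
 [-1.    -0.    -0.   ]]
```

View pics/w1.png

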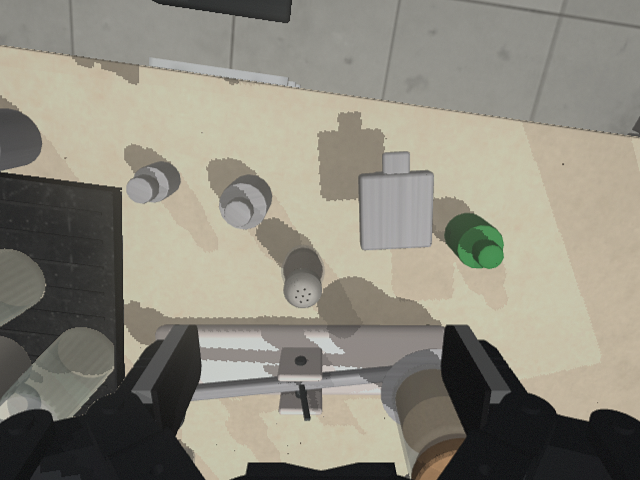

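Run:
```python
from h import *
W=snap('wrist','w2')
i=cv2.imread('pics/w2.png')
cv2.imwrite('pics/w2c.png',cv2.resize(i[120:320,110:510],None,fx=2,fy=2,interpolation=3))
m=ctrl.regions_of('wrist','plate_center')[0]['mask'].astype(np.uint8)
cs=cv2.findContours(m,0,2)[0];c=max(cs,key=cv2.contourArea)
print(cv2.boundingRect(c))
# world contour on z=82
w=np.array([onz(W,p[0].astype(float),82)[:2] for p in c],np.float32)
print(cv2.minAreaRect(w))
# body-only by opening
m2=cv2.morphologyEx(m,cv2.MORPH_OPEN,np.ones((40,40),np.uint8))
c=max(cv2.findContours(m2,0,2)[0],key=cv2.contourArea)
w=np.array([onz(W,p[0].astype(float),82)[:2] for p in c],np.float32)
print(cv2.minAreaRect(w))
for uv in [(360,172),(432,170),(434,247),(362,250)]: print(onz(W,uv,82).round(1))
print('tab',onz(W,(396,153),82))
print('medknob',onz(W,[237,211],72), 'foot circle?')
for d in ctrl.regions_of('wrist','weight_medium_knob')[:3]:
    mm=d['mask'];v,u=np.nonzero(mm);print(round(d['score'],2),d['uv'],mm.sum(),u.min(),u.max(),v.min(),v.max())
for d in ctrl.regions_of('wrist','weight_small_knob')[:3]:
    mm=d['mask'];v,u=np.nonzero(mm);print('s',round(d['score'],2),d['uv'],mm.sum(),u.min(),u.max(),v.min(),v.max())
```

```text
(358, 150, 76, 100)
((416.0613098144531, 360.1445007324219), (80.9821548461914, 60.187225341796875), 10.816484451293945)
((423.9856262207031, 362.9051818847656), (65.67367553710938, 60.419273376464844), 9.454192161560059)
[396.8 327.8  82. ]
[387.6 384.1  82. ]
[450.8 399.9  82. ]
[461.6 340.3  82. ]
tab [378.34317273 353.23932231  82.        ]
medknob [444.7713608  231.58273499  72.        ] foot circle?
0.73 [475.5, 238.9] 2473 445 503 212 267
0.6 [246.0, 201.7] 2221 219 271 174 228
s 0.76 [150.9, 184.5] 1683 126 180 161 202
```

View pics/w2c.png

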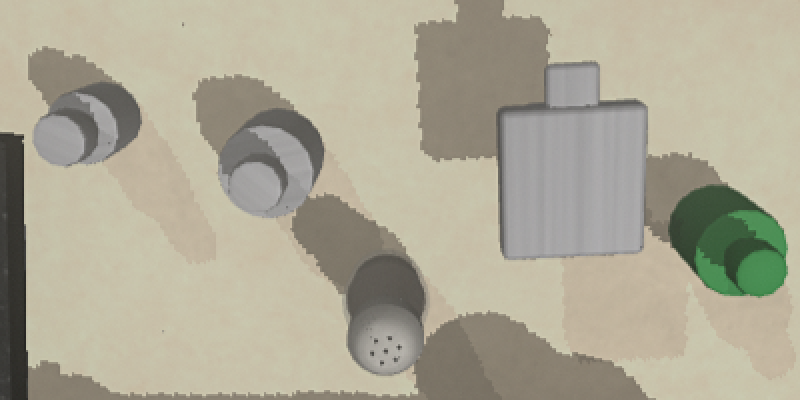

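Run:
```python
from h import *
plan([[575,172,265]],az=99,step=40)
```

```text
[np.float64(0.0023), np.float64(-0.0295), np.float64(0.0257), np.float64(-0.004)]
[np.float64(0.0023), np.float64(-0.0296), np.float64(0.0256), np.float64(-0.004)]
[np.float64(0.0023), np.float64(-0.0297), np.float64(0.0255), np.float64(-0.004)]
[np.float64(0.0023), np.float64(-0.0298), np.float64(0.0254), np.float64(-0.004)]
[np.float64(0.0023), np.float64(-0.0299), np.float64(0.0252), np.float64(-0.004)]
az0 97.8 n 5 [427.5 300.8 276.3]
```

Request:
arm_command:
  plan:
    - [0.002,-0.03,0.026,-0.004,1]
    - [0.002,-0.03,0.026,-0.004,1]
    - [0.002,-0.03,0.025,-0.004,1]
    - [0.002,-0.03,0.025,-0.004,1]
    - [0.002,-0.03,0.025,-0.004,1]
    - [0,0,0,0,1]
    - [0,0,0,0,1]

```text
time_s: 6.98
eef_pos: [574.3, 171.1, 266.3]
ee_rot: [0.705, -0.055, 0.705, 0.055]
force: [0.1, 1.1, 0.4]
grip_width: 0.998
```

Run:
```python
from h import *
W=snap('wrist','w3');s=ctrl.sense();print(s['eef_pos'],s['time_s'],s['force'])
for q in ['post_foot','button_point']:
    for d in ctrl.place_of('wrist',q)[:3]: print(q,round(d['score'],2),np.round(d['uv']))
```

```text
[574.14674176 171.40755129 266.49592707] 7.025 [-0.11956981  0.02862805  0.80330877]
post_foot 0.83 [315. 294.]
button_point 0.44 [316. 282.]
```

View pics/w3.png

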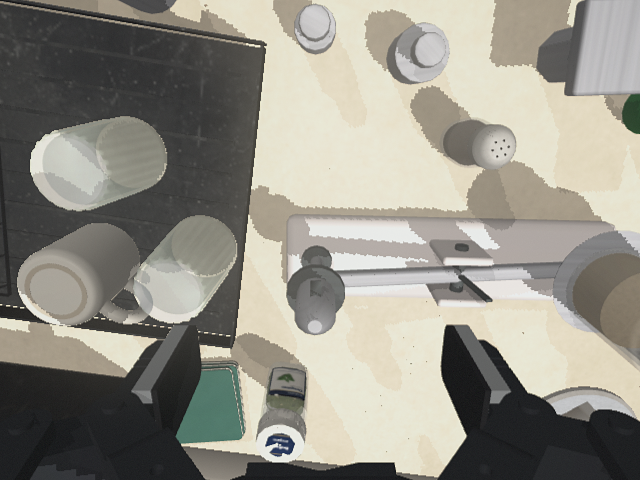

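Run:
```python
from h import *
i=cv2.imread('pics/w3.png')
cv2.imwrite('pics/w3c.png',cv2.resize(i[230:350,260:380],None,fx=5,fy=5,interpolation=cv2.INTER_CUBIC))
i=cv2.imread('pics/t2.png')
cv2.imwrite('pics/t2c.png',cv2.resize(i[180:230,290:350],None,fx=10,fy=10,interpolation=cv2.INTER_CUBIC))
i=cv2.imread('pics/s2.png')
cv2.imwrite('pics/s2c.png',cv2.resize(i[215:285,235:305],None,fx=8,fy=8,interpolation=cv2.INTER_CUBIC))
```

```text
(no output)
```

View pics/w3c.png

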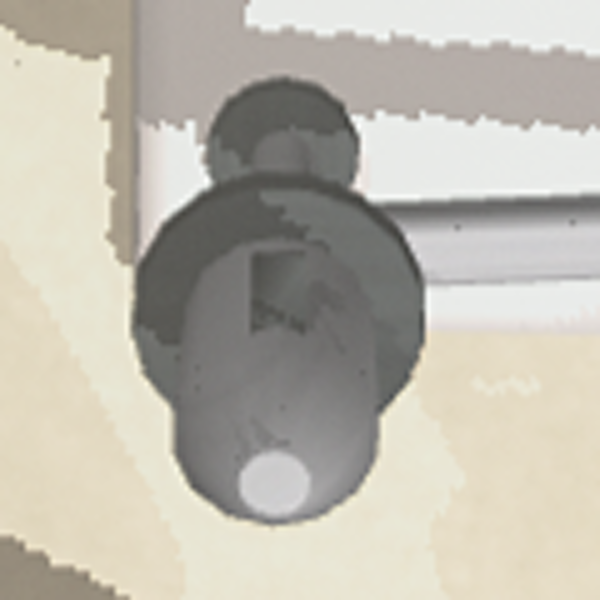

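View pics/t2c.png

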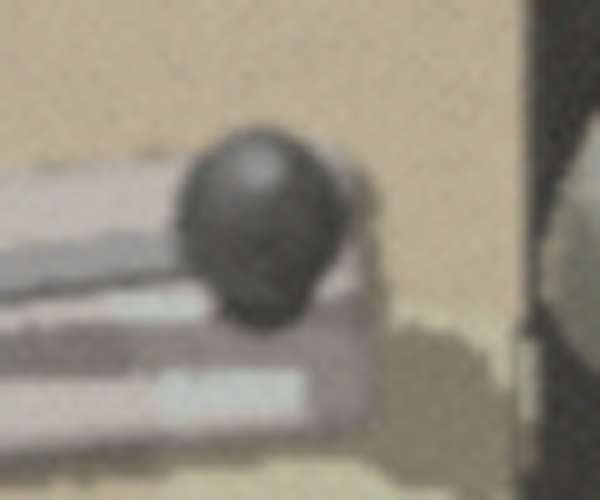

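View pics/s2c.png

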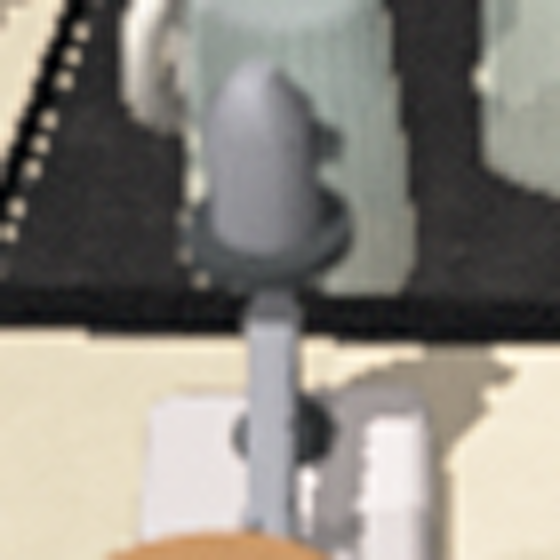

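Run:
```python
from h import *
W=snap('wrist','w4');S=snap('side','s4');T=snap('top','t4')
u=[314.8,326.6]
print('tip',tri(W,u,S,[267.5,224]),tri(W,u,T,[316.2,196.5]))
print('collar',tri(W,[315.8,292],S,[235+272/8,215+232/8]),tri(W,[315.8,292],T,[316.1,201.3]))
for z in (136,139,142):
  P=onz(W,u,z);print(z,P, proj(S,P),proj(T,P), proj(W,P-[0,0,50]), proj(S,P-[0,0,50]),proj(T,P-[0,0,50]))
for z in (86,89,92): print(onz(W,[315.8,292],z))
# button direction
for a in (2,5,8,11):
  P=onz(W,u,139); c,s_=np.cos(np.radians(a)),np.sin(np.radians(a)); print(a,proj(W,P+[-22.5*c,-22.5*s_,-26]))
m=ctrl.place_of('top','jar_center'); print(m and m[0]['uv'])
ms=ctrl.place_of('side','jar_center')
i=cv2.imread('pics/w4.png')
cv2.imwrite('pics/w4c.png',cv2.resize(i[190:350,270:640],None,fx=2.1,fy=2.1,interpolation=cv2.INTER_CUBIC))
```

```text
tip (array([638.89347254, 178.40267874, 148.92925069]), np.float64(5.1517657484040065)) (array([641.47407951, 176.51913003, 150.20560097]), np.float64(3.109029480408122))
collar (array([638.8571243 , 178.29305136,  95.33198564]), np.float64(3.8960580118325563)) (array([643.82625772, 176.87779158,  90.28181204]), np.float64(3.210555848158111))
136 [649.27587933 179.10231901 136.        ] [np.float64(262.0962881758109), np.float64(228.4269942270541)] [np.float64(314.7196962725078), np.float64(195.08515364840343)] [np.float64(315.57844000201925), np.float64(296.1749607058667)] [np.float64(263.81394275871173), np.float64(247.0850143569033)] [np.float64(314.75885776256996), np.float64(199.8444848071621)]
139 [647.54924781 178.87596538 139.        ] [np.float64(262.7967341519206), np.float64(227.23954059578483)] [np.float64(314.78394733847625), np.float64(195.43093037433923)] [np.float64(315.5859300661441), np.float64(295.88221432242744)] [np.float64(264.4976875375216), np.float64(245.9596202151357)] [np.float64(314.82121949531506), np.float64(200.18940503336484)]
142 [645.82261629 178.64961176 142.        ] [np.float64(263.49943785598833), np.float64(226.04825947838012)] [np.float64(314.8484703491912), np.float64(195.7781706116216)] [np.float64(315.59356566776205), np.float64(295.58377965995334)] [np.float64(265.18357511195865), np.float64(244.8306991877223)] [np.float64(314.88383706869797), np.float64(200.53574030380696)]
[645.4263105 178.6946189  86.       ]
[644.00267313 178.507086    89.        ]
[642.57903576 178.31955309  92.        ]
2 [np.float64(318.72023506778066), np.float64(283.3194782305461)]
5 [np.float64(317.18229147130734), np.float64(283.18357792068866)]
8 [np.float64(315.63864310846344), np.float64(283.121487885095)]
11 [np.float64(314.09380457686933), np.float64(283.1334011300646)]
[218.5, 208.1]
```

View pics/w4c.png

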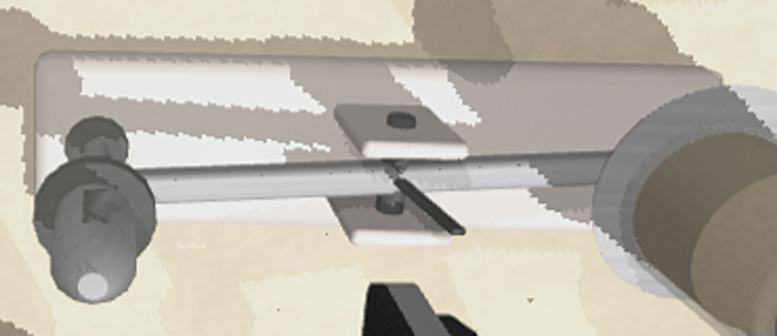

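Run:
```python
from h import *
W=snap('wrist','w5')
f=lambda u,v:[270+u/2.1,190+v/2.1]
A=onz(W,f(60,52),20);B=onz(W,f(690,69),20);d=B-A;print('base yaw',np.degrees(np.arctan2(-d[0],d[1])))
A=onz(W,f(120,222),20);B=onz(W,f(310,226),20);d=B-A;print('base yaw2',np.degrees(np.arctan2(-d[0],d[1])))
plan([[500,178,268]],az=99,step=40)
```

```text
base yaw 7.382936164423387
base yaw2 7.651762646096396
[np.float64(-0.0008), np.float64(0.0093), np.float64(-0.0363), np.float64(-0.0)]
[np.float64(-0.0008), np.float64(0.0093), np.float64(-0.0363), np.float64(-0.0)]
az0 99.0 n 2 [574.5 171.  266.4]
```

Request:
arm_command:
  plan:
    - [-0.001,0.009,-0.036,0,1]
    - [-0.001,0.009,-0.036,0,1]
    - [0,0,0,0,1]
    - [0,0,0,0,1]

```text
time_s: 7.92
eef_pos: [501.3, 177.3, 268.5]
ee_rot: [0.705, -0.055, 0.705, 0.055]
force: [0.3, -0.2, -0.2]
grip_width: 0.997
```

Run:
```python
from h import *
W=snap('wrist','w6');s=ctrl.sense();print(s['eef_pos'],s['time_s'],s['force'])
i=cv2.imread('pics/w6.png')
cv2.imwrite('pics/w6c.png',cv2.resize(i[330:470,250:390],None,fx=4,fy=4,interpolation=cv2.INTER_CUBIC))
```

```text
[501.41898597 177.16501736 268.26400705] 7.975 [ 0.49549401 -0.3194389   0.32800691]
```

View pics/w6c.png

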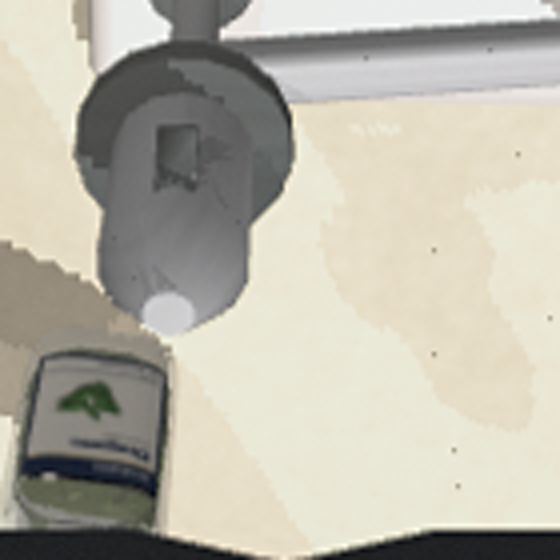

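Run:
```python
from h import *
W=snap('wrist','w7')
import copy
W3=copy.copy(W); # rebuild pose for w3
s={'eef_pos':[574.3,171.3,266.45],'ee_rot':[0.705,-0.055,0.705,0.055]}
H=np.array(W['hand_eye']);Rw=rot(np.array(s['ee_rot'])/np.linalg.norm(s['ee_rot']));W3['R']=Rw@H[:3,:3];W3['p']=np.array(s['eef_pos'])+Rw@H[:3,3]
P=tri(W3,[314.8,326.6],W,[292,408.3]);print('tip',P)
S=snap('side','s7');T=snap('top','t7')
from scipy.optimize import least_squares
obs=[(W3,[314.8,326.6],50,1),(W,[292,408.3],50,1),(S,[267.5,224],50,1),(T,[316.2,196.5],50,.5),(T,[316.1,201.3],0,1),(W3,[315.8,None],0,1),(W,[296.2,None],0,1),(S,[235+272/8,215+232/8],0,.5)]
def f(x,show=0):
    r=[]
    for c,u,h,w in obs:
        q=proj(c,x+[0,0,h])
        e=[w*(q[0]-u[0]), w*(q[1]-u[1]) if u[1] else 0]; r+=e
    return r
r=least_squares(f,[642,178,95.]);print(r.x,np.round(r.fun,1))
obs=[o for o in obs if o[0] is W or o[0] is W3]
r=least_squares(f,[642,178,95.]);print(r.x,np.round(r.fun,1))
plan([[424,363,250],[424,363,150]],az=100.5,step=50)
```

```text
tip (array([642.1592789 , 177.60957438, 148.3231584 ]), np.float64(0.43612888098465075))
[641.03301518 177.61331003  99.41939217] [-0.1 -0.7  0.4 -0.1 -2.  -1.  -0.5  0.2 -0.9  0.3 -0.2  0.  -0.1  0.
 -0.9 -1. ]
[642.0658867  177.73694304  98.43384667] [-0.1 -0.1  0.5  0.1 -0.3  0.  -0.1  0. ]
[np.float64(0.0036), np.float64(0.0391), np.float64(-0.0095), np.float64(-0.004)]
[np.float64(0.0036), np.float64(0.0392), np.float64(-0.0093), np.float64(-0.004)]
[np.float64(0.0036), np.float64(0.0392), np.float64(-0.0092), np.float64(-0.004)]
[np.float64(0.0036), np.float64(0.0392), np.float64(-0.009), np.float64(-0.004)]
[np.float64(0.0036), np.float64(0.0393), np.float64(-0.0089), np.float64(-0.004)]
[np.float64(0.05), np.float64(0.0), np.float64(0.0), np.float64(-0.004)]
[np.float64(0.05), np.float64(0.0), np.float64(0.0), np.float64(-0.004)]
az0 98.9 n 7 [501.3 177.1 268. ]
```

Request:
arm_command:
  plan:
    - [0.004,0.039,-0.0095,-0.004,1]
    - [0.004,0.039,-0.009,-0.004,1]
    - [0.004,0.039,-0.009,-0.004,1]
    - [0.003,0.039,-0.009,-0.004,1]
    - [0.003,0.039,-0.009,-0.004,1]
    - [0.05,0,0,-0.004,1]
    - [0.05,0,0,-0.004,1]
    - [0,0,0,0,1]
    - [0,0,0,0,1]

```text
time_s: 9.25
eef_pos: [425.1, 362.7, 152.3]
ee_rot: [0.705, -0.065, 0.703, 0.065]
force: [0.5, -0.9, 0.2]
grip_width: 1.002
```

Run:
```python
from h import *
W=snap('wrist','w8');s=ctrl.sense();print(s['eef_pos'],s['time_s'],s['force'])
for u in ctrl.place_of('wrist','plate_top')[:1]: print(u['uv'],onz(W,u['uv'],82))
```

```text
[425.18328507 362.76672247 152.63271589] 9.3 [-0.42174427  0.00876444  0.62245563]
[319.1, 260.3] [425.37551454 361.92519885  82.        ]
```

View pics/w8.png

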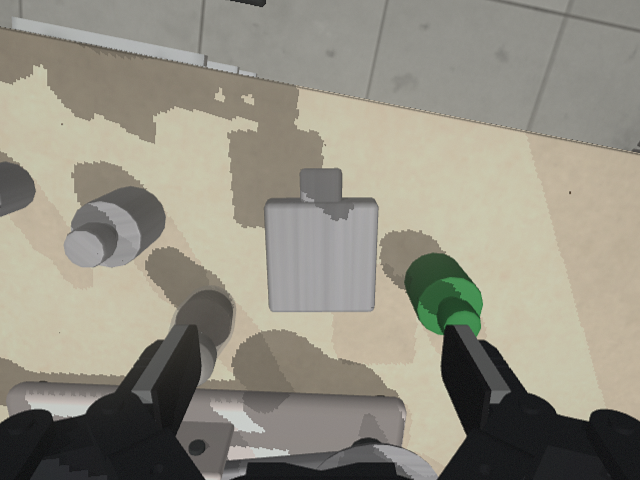

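Request:
arm_command:
  plan:
    - [0.035,0,-0.001,0,1]
    - [0.035,0,0,0,1]
    - [0.034,0,0,0,1]
    - [0,0,0,0,1]
    - [0,0,0,0,0.5]
    - [0,0,0,0,0.5]
    - [0,0,0,0,0.5]
    - [0,0,0,0,0.5]
    - [0,0,0,0,0.5]
  squeeze: 60

```text
time_s: 10.48
eef_pos: [424.1, 362.7, 48.7]
ee_rot: [0.705, -0.064, 0.703, 0.066]
force: [-1.1, -0.8, 6.8]
grip_width: 0.697
```

Run:
```python
from h import *
W=snap('wrist','w9');s=ctrl.sense();print(s['eef_pos'],s['time_s'],s['force'],s['grip_width'])
```

```text
[424.12489657 362.72142483  48.7064077 ] 10.525 [-0.83667876 -0.67796709  5.10530859] 0.6919129459973711
```

View pics/w9.png

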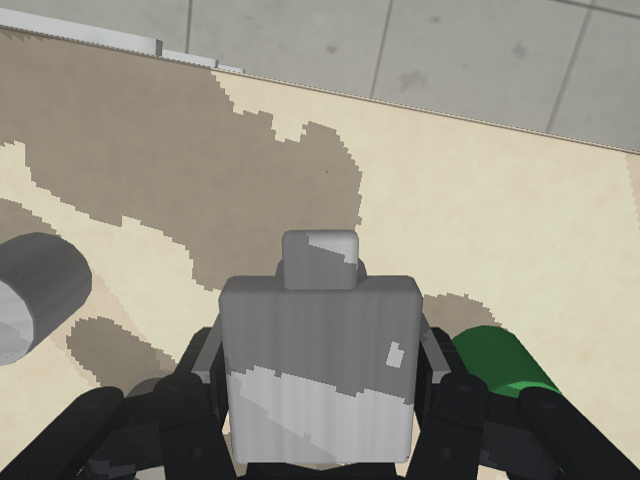

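Run:
```python
from h import *
W=snap('wrist','w10');s=ctrl.sense()
Rw=rot(s['ee_rot'])
for uv in [(321,278),(321,463),(321,231),(220,290),(422,290)]:
    P=onz(W,uv,82); print(uv,P.round(1),(Rw.T@(P-s['eef_pos'])).round(1))
plan([[424,363,235],[560,240,240],[630,179.5,240]],az=97.5,step=35)
```

```text
(321, 278) [389.4 356.3  82. ] [-33.4   0.1 -35.2]
(321, 463) [454.9 368.6  82. ] [-33.2   0.1  31.5]
(321, 231) [375.9 353.8  82. ] [-33.5   0.1 -49. ]
(220, 290) [398.2 329.   82. ] [-33.5 -28.4 -31.5]
(422, 290) [387.8 385.   82. ] [-33.4  28.6 -31.5]
[np.float64(-0.0311), np.float64(0.0), np.float64(-0.0), np.float64(0.004)]
[np.float64(-0.0311), np.float64(0.0), np.float64(-0.0), np.float64(0.004)]
[np.float64(-0.0311), np.float64(0.0), np.float64(-0.0), np.float64(0.004)]
[np.float64(-0.0311), np.float64(0.0), np.float64(-0.0), np.float64(0.004)]
[np.float64(-0.0311), np.float64(0.0), np.float64(-0.0), np.float64(0.004)]
[np.float64(-0.0311), np.float64(0.0), np.float64(-0.0), np.float64(0.004)]
[np.float64(-0.0008), np.float64(-0.0239), np.float64(0.019), np.float64(0.004)]
[np.float64(-0.0008), np.float64(-0.0238), np.float64(0.0191), np.float64(0.004)]
[np.float64(-0.0008), np.float64(-0.0238), np.float64(0.0192), np.float64(0.004)]
[np.float64(-0.0008), np.float64(-0.0237), np.float64(0.0193), np.float64(0.004)]
[np.float64(-0.0008), np.float64(-0.0236), np.float64(0.0194), np.float64(0.004)]
[np.float64(-0.0008), np.float64(-0.0236), np.float64(0.0195), np.float64(0.004)]
[np.float64(0.0), np.float64(-0.0233), np.float64(0.0203), np.float64(0.004)]
[np.float64(0.0), np.float64(-0.0232), np.float64(0.0203), np.float64(0.004)]
[np.float64(0.0), np.float64(-0.0231), np.float64(0.0204), np.float64(0.004)]
az0 100.6 n 15 [424.1 362.7  48.7]
```

Request:
arm_command:
  plan:
    - [-0.031,0,0,0.004,0.5]
    - [-0.031,0,0,0.004,0.5]
    - [-0.031,0,0,0.004,0.5]
    - [-0.031,0,0,0.004,0.5]
    - [-0.031,0,0,0.004,0.5]
    - [-0.031,0,0,0.004,0.5]
    - [-0.001,-0.024,0.019,0.004,0.5]
    - [-0.001,-0.024,0.019,0.004,0.5]
    - [-0.001,-0.024,0.019,0.004,0.5]
    - [-0.001,-0.024,0.019,0.004,0.5]
    - [0,-0.024,0.019,0.004,0.5]
    - [0,-0.024,0.02,0.004,0.5]

```text
time_s: 12.08
eef_pos: [558.9, 236.2, 237.8]
ee_rot: [0.706, -0.048, 0.705, 0.048]
force: [0.6, -0.4, -2.5]
grip_width: 0.69
```

Run:
```python
from h import *
s=ctrl.sense();print(s['time_s'],s['force'],s['grip_width'])
plan([[642.5,178,238]],az=97.5,step=30)
```

```text
12.075 [ 0.58168118 -0.39633666 -2.48045457] 0.689864668062837
[np.float64(-0.0001), np.float64(-0.0172), np.float64(0.0187), np.float64(0.001)]
[np.float64(-0.0001), np.float64(-0.0172), np.float64(0.0188), np.float64(0.001)]
[np.float64(-0.0001), np.float64(-0.0172), np.float64(0.0188), np.float64(0.001)]
[np.float64(-0.0001), np.float64(-0.0172), np.float64(0.0188), np.float64(0.001)]
az0 97.8 n 4 [558.9 236.2 237.8]
```

Request:
arm_command:
  plan:
    - [0,-0.017,0.019,0.001,0.5]
    - [0,-0.017,0.019,0.001,0.5]
    - [0,-0.017,0.019,0.001,0.5]
    - [0,-0.018,0.0185,0.001,0.5]
    - [0,0,0,0,0.5]
    - [0,0,0,0,0.5]

```text
time_s: 12.82
eef_pos: [641.8, 179.2, 237.0]
ee_rot: [0.706, -0.047, 0.705, 0.047]
force: [0.4, 0.9, -1.8]
grip_width: 0.689
```

Run:
```python
from h import *
W=snap('wrist','w11');S=snap('side','s11');T=snap('top','t11');s=ctrl.sense();print(s['eef_pos'],s['time_s'],s['force'],s['grip_width'])
a=cv2.resize(cv2.imread('pics/s11.png')[140:300,200:360],None,fx=3.5,fy=3.5,interpolation=cv2.INTER_CUBIC)
cv2.imwrite('pics/s11c.png',a)
plan([[642.5,178,238]],az=97.5,step=30)
```

```text
[641.81956558 179.32409474 236.89475065] 12.975 [-0.41503918 -0.22495249 -0.93622997] 0.6913731461238523
[np.float64(-0.0011), np.float64(-0.0014), np.float64(0.0005), np.float64(0.002)]
az0 97.6 n 1 [641.8 179.3 236.9]
```

View pics/s11c.png

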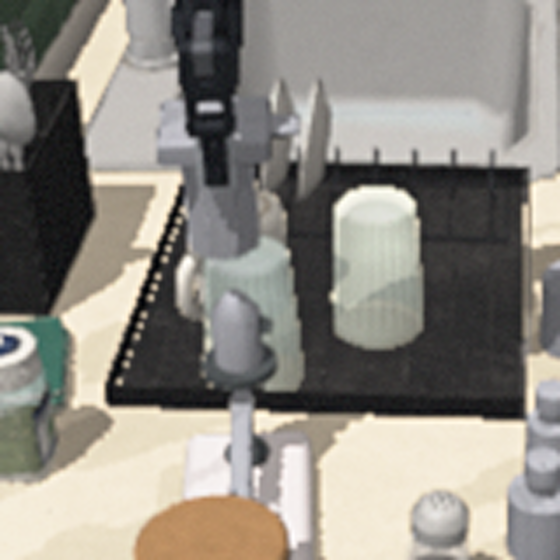

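View pics/w11.png

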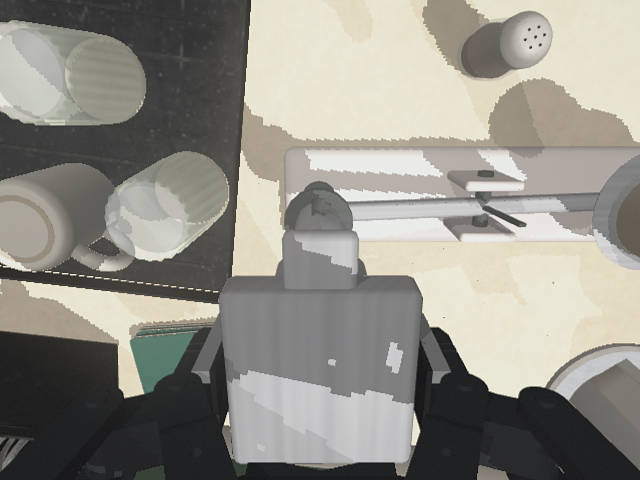

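Run:
```python
from h import *
S=snap('side','s12');T=snap('top','t12')
for P in ([641,179.3,188],[642,177.7,149],[642,177.7,99]): print(np.round(proj(S,P),1),np.round(proj(T,P),1))
a=cv2.resize(cv2.imread('pics/s12.png')[190:255,235:300],None,fx=9,fy=9,interpolation=cv2.INTER_CUBIC)
cv2.imwrite('pics/s12c.png',a)
```

```text
[264.1 208. ] [314.5 193. ]
[265.1 223.1] [315.2 196.5]
[266.7 242.1] [315.2 201.3]
```

View pics/s12c.png

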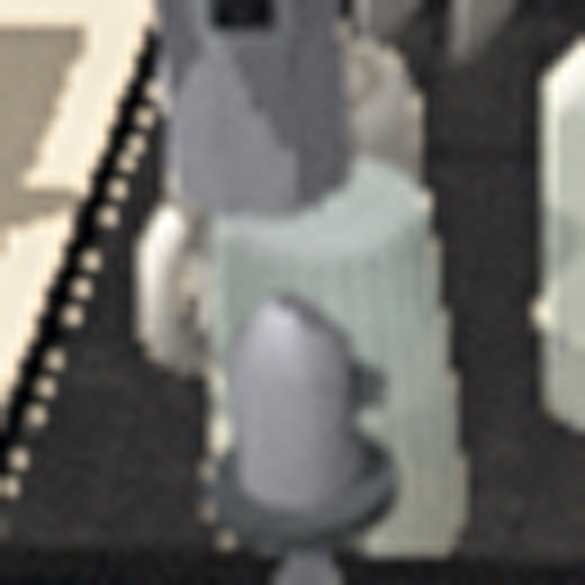

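Request:
arm_command:
  plan:
    - [0.015,-0.002,-0.003,0.002,0.5]
    - [0.012,0,0,0,0.5]
    - [0,0,0,0,0.5]
    - [0,0,0,0,0.5]

```text
time_s: 13.58
eef_pos: [639.8, 176.4, 209.8]
ee_rot: [0.706, -0.046, 0.705, 0.046]
force: [0.4, -0.3, -1.9]
grip_width: 0.689
```

Run:
```python
from h import *
S=snap('side','s13');W=snap('wrist','w13');s=ctrl.sense();print(s['eef_pos'],s['time_s'],s['force'],s['grip_width'])
a=cv2.resize(cv2.imread('pics/s13.png')[190:255,235:300],None,fx=9,fy=9,interpolation=cv2.INTER_CUBIC)
b=cv2.resize(cv2.imread('pics/w13.png')[170:300,260:380],None,fx=4.5,fy=4.5,interpolation=cv2.INTER_CUBIC)
cv2.imwrite('pics/s13c.png',a);cv2.imwrite('pics/w13c.png',b)
```

```text
[639.87319147 176.35179413 209.92321   ] 13.675 [ 0.34277987 -0.58351339 -1.92237382] 0.6908535799760303
```

View pics/s13c.png

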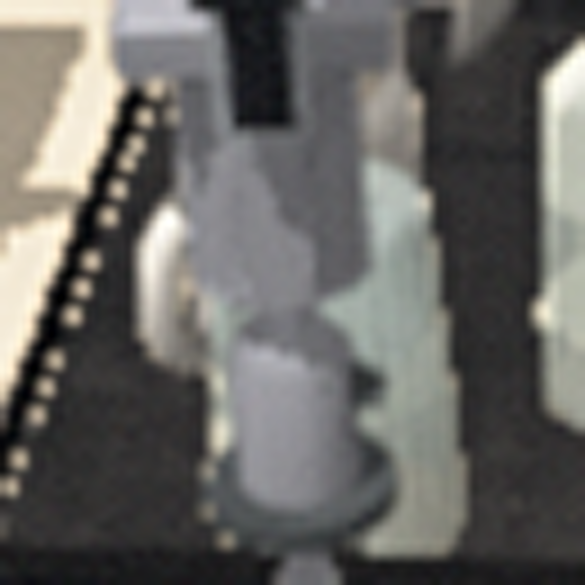

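View pics/w13c.png

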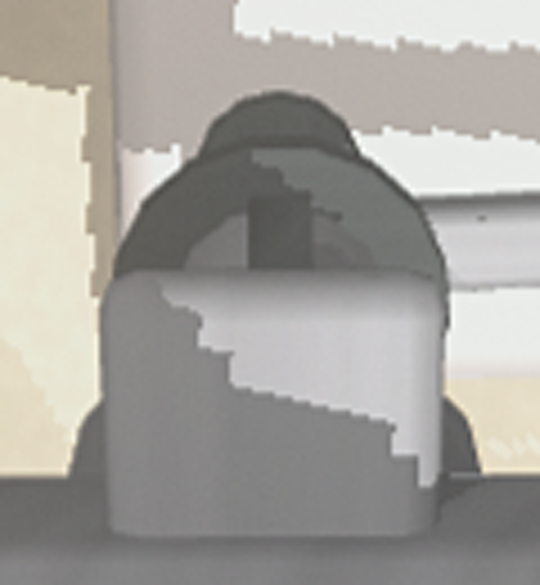

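Request:
arm_command:
  plan:
    - [0.01,0.001,0,0,0.5]
    - [0.01,0,0,0,0.5]
    - [0.008,0,0,0,0.5]
    - [0.005,0,0,0,0.5]
    - [0,0,0,0,0.5]

```text
time_s: 14.3
eef_pos: [639.2, 177.3, 176.0]
ee_rot: [0.705, -0.046, 0.706, 0.046]
force: [-0.8, 0.4, -0.0]
grip_width: 0.691
```

Run:
```python
from h import *
S=snap('side','s14');s=ctrl.sense();print(s['eef_pos'],s['time_s'],s['force'],s['wrist_torque'],s['grip_width'])
a=cv2.resize(cv2.imread('pics/s14.png')[190:255,235:300],None,fx=9,fy=9,interpolation=cv2.INTER_CUBIC)
cv2.imwrite('pics/s14c.png',a)
```

```text
[639.37713082 177.25492686 176.34153663] 14.35 [-1.95085543 -0.1054656  -1.57168442] [-0.05227091  0.32015851  0.01902542] 0.692479714381666
```

View pics/s14c.png

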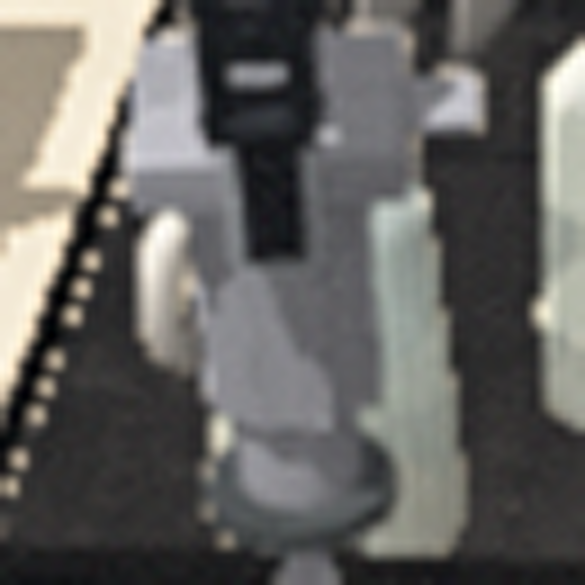

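Request:
arm_command:
  plan:
    - [0.008,0,-0.001,0,0.5]
    - [0.008,0,0,0,0.5]
    - [0.008,0,0,0,0.5]
    - [0,0,0,0,0.5]

```text
time_s: 14.85
eef_pos: [638.4, 177.1, 151.3]
ee_rot: [0.705, -0.046, 0.706, 0.046]
force: [0.3, 0.4, -1.6]
grip_width: 0.691
```

Run:
```python
from h import *
S=snap('side','s15');s=ctrl.sense();print(s['eef_pos'],s['time_s'],s['force'],s['wrist_torque'],s['grip_width'])
a=cv2.resize(cv2.imread('pics/s15.png')[190:260,225:305],None,fx=8,fy=8,interpolation=cv2.INTER_CUBIC)
cv2.imwrite('pics/s15c.png',a)
```

```text
[638.65765153 177.10931057 152.00652643] 14.9 [-0.69452507  0.1380005  -1.22098062] [ 0.03010616 -0.01205559  0.00166642] 0.6894220972274021
```

View pics/s15c.png

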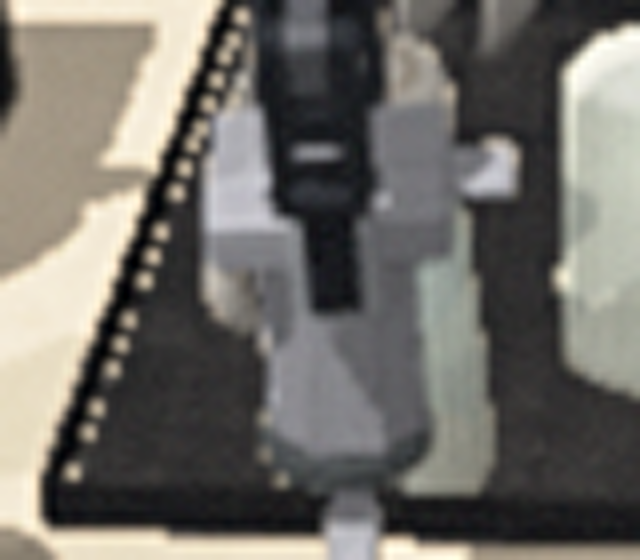

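Request:
arm_command:
  plan:
    - [0.004,0,0,0,0.5]
    - [0.004,0,0,0,0.5]
    - [0.004,0,0,0,0.5]
    - [0,0,0,0,0.5]

```text
time_s: 15.4
eef_pos: [638.8, 177.1, 140.4]
ee_rot: [0.706, -0.046, 0.705, 0.046]
force: [0.9, 0.8, 2.9]
grip_width: 0.688
```

Request:
arm_command:
  plan:
    - [0.01,0,0,0,0.5]
    - [0.01,0,0,0,0.5]
    - [0,0,0,0,0.5]

```text
time_s: 15.78
eef_pos: [638.5, 177.1, 119.6]
ee_rot: [0.705, -0.046, 0.706, 0.046]
force: [1.5, -0.3, 4.0]
grip_width: 0.688
```

Request:
arm_command:
  plan:
    - [0.008,0,0,0,0.5]
    - [0.004,0,0,0,0.5]
    - [0.003,0,0,0,0.5]
    - [0,0,0,0,0.5]

```text
time_s: 16.27
eef_pos: [639.0, 177.2, 108.6]
ee_rot: [0.707, -0.046, 0.705, 0.046]
force: [-7.3, -1.1, 21.9]
grip_width: 0.693
```

Request:
arm_command:
  plan:
    - [0.003,0,0,0,0.5]
    - [0,0,0,0,0.5]

```text
time_s: 16.52
eef_pos: [639.5, 177.3, 108.5]
ee_rot: [0.707, -0.046, 0.704, 0.046]
force: [-14.5, -3.0, 37.9]
grip_width: 0.695
```

Run:
```python
from h import *
S=snap('side','s16');W=snap('wrist','w16');s=ctrl.sense();print(s['eef_pos'],s['time_s'],s['force'],s['wrist_torque'],s['grip_width'])
a=cv2.resize(cv2.imread('pics/s16.png')[200:280,225:315],None,fx=7,fy=7,interpolation=cv2.INTER_CUBIC)
cv2.imwrite('pics/s16c.png',a)
```

```text
[639.46349609 177.29846346 108.44647103] 16.625 [-13.21675203  -3.26243951  37.19491223] [-0.49009008  2.35587824 -0.04050753] 0.6902727183175806
```

View pics/s16c.png

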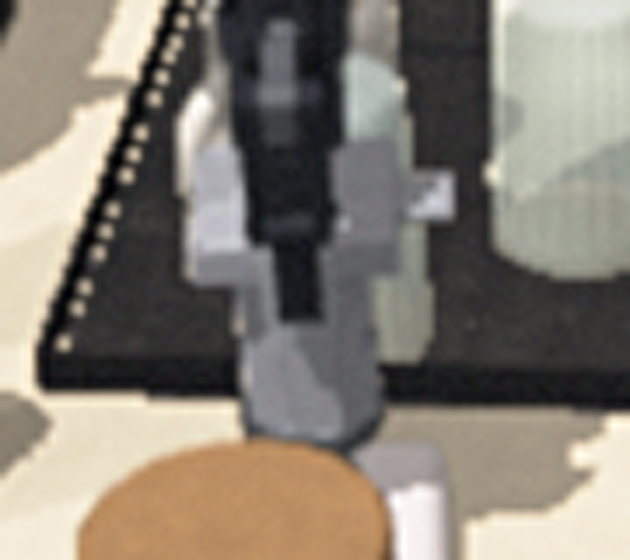

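View pics/w16.png

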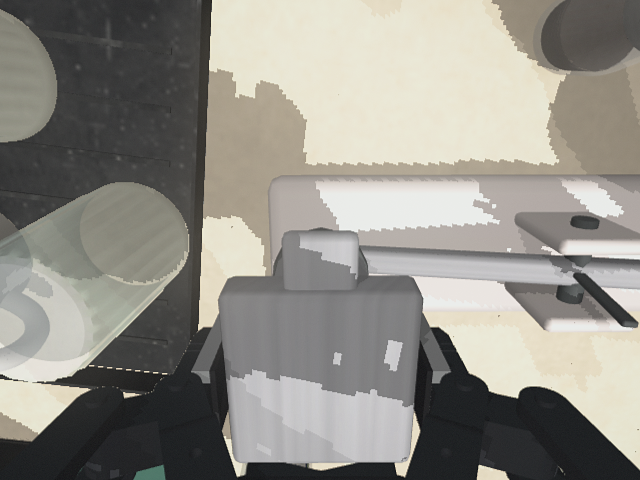

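Request:
arm_command:
  plan:
    - [-0.006,0,0,0,0.5]
    - [-0.01,0,0,0,0.5]
    - [-0.01,0,0,0,0.5]
    - [-0.01,0,0,0,0.5]
    - [0,0,0,0,0.5]
    - [0,0,0,0,0.5]

```text
time_s: 17.38
eef_pos: [638.5, 177.2, 138.2]
ee_rot: [0.706, -0.046, 0.706, 0.046]
force: [2.8, 0.8, 2.0]
grip_width: 0.694
```

Run:
```python
from h import *
S=snap('side','s17');s=ctrl.sense();print(s['eef_pos'],s['time_s'],s['force'],s['wrist_torque'],s['grip_width'])
a=cv2.resize(cv2.imread('pics/s17.png')[190:270,225:315],None,fx=7,fy=7,interpolation=cv2.INTER_CUBIC)
cv2.imwrite('pics/s17c.png',a)
```

```text
[638.51218558 177.17123253 138.09765151] 17.425 [ 2.10860502 -0.21826287  3.41336832] [ 0.02300703 -0.46188027 -0.0392807 ] 0.6950105331089392
```

View pics/s17c.png

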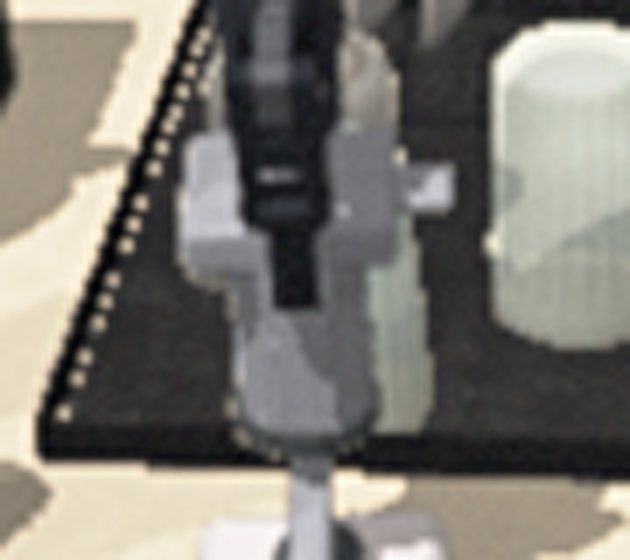

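Request:
arm_command:
  plan:
    - [-0.006,0,0,0,0.5]
    - [0,0,0,0,0.6]
    - [0,0,0,0,0.85]
    - [0,0,0,0,1]
    - [0,0,0,0,1]
    - [-0.03,0,0,0,1]
    - [-0.04,0,0,0,1]
    - [-0.03,0,0,0,1]
    - [0,0,0,0,1]

```text
time_s: 18.55
eef_pos: [639.2, 177.3, 246.6]
ee_rot: [0.707, -0.046, 0.704, 0.046]
force: [0.4, -0.4, 0.2]
grip_width: 0.997
```

Run:
```python
from h import *
S=snap('side','s18');W=snap('wrist','w18');s=ctrl.sense();print(s['eef_pos'],s['time_s'],s['force'],s['grip_width'])
a=cv2.resize(cv2.imread('pics/s18.png')[190:270,225:315],None,fx=7,fy=7,interpolation=cv2.INTER_CUBIC)
cv2.imwrite('pics/s18c.png',a)
```

```text
[638.19045295 177.12340709 243.16333351] 18.65 [-0.0883836  -1.24344049 -0.52048736] 1.0010704566600193
```

View pics/s18c.png

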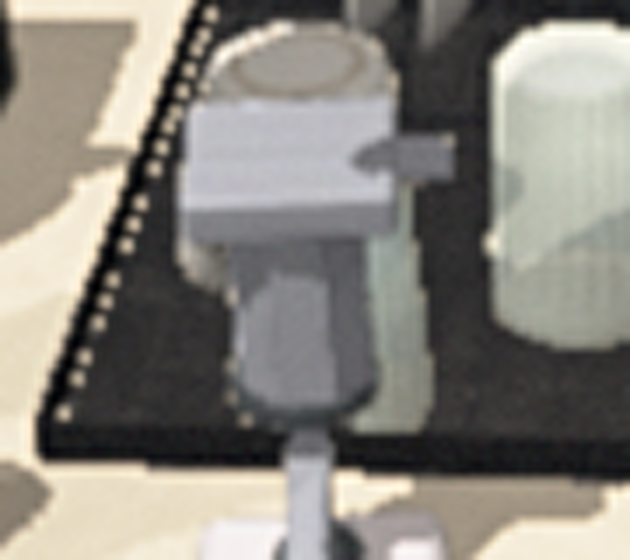

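View pics/w18.png

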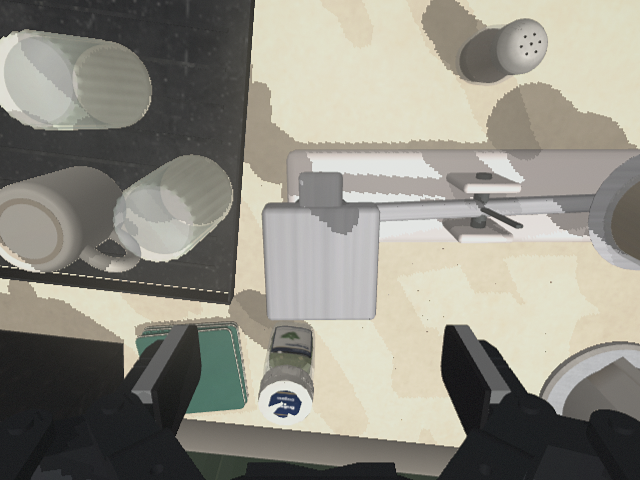

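Run:
```python
from h import *
W=snap('wrist','w19');S=snap('side','s19')
c=tri(W,[321.5,258],S,[225+290/7,190+152/7]);print(c)
print(np.linalg.norm(onz(W,(264,206),181)-onz(W,(380,207),181)),np.linalg.norm(onz(W,(376,318),181)-onz(W,(269,319),181)))
plan([[500,160,205]],az=97.5,step=50)
```

```text
(array([636.11856856, 177.13952002, 177.29832285]), np.float64(2.1105048023470983))
57.47557926422529 58.06414167516702
[np.float64(0.0125), np.float64(0.0003), np.float64(-0.0464), np.float64(-0.0)]
[np.float64(0.0125), np.float64(0.0003), np.float64(-0.0464), np.float64(-0.0)]
[np.float64(0.0125), np.float64(0.0004), np.float64(-0.0464), np.float64(-0.0)]
az0 97.5 n 3 [638.1 177.1 242.6]
```

Request:
arm_command:
  plan:
    - [0.012,0,-0.046,0,1]
    - [0.012,0,-0.046,0,1]
    - [0.012,0,-0.046,0,1]
    - [0,0,0,0,1]
    - [0,0,0,0,1]

```text
time_s: 19.38
eef_pos: [502.2, 159.2, 208.3]
ee_rot: [0.706, -0.046, 0.705, 0.046]
force: [-0.1, 0.5, -0.7]
grip_width: 1.0
```

Run:
```python
from h import *
W=snap('wrist','w20');s=ctrl.sense();print(s['eef_pos'],s['time_s'])
for d in ctrl.place_of('wrist','button_point')+ctrl.place_of('wrist','tube_mouth'): print(d)
cv2.imwrite('pics/w20c.png',cv2.resize(cv2.imread('pics/w20.png')[300:470,230:430],None,fx=4,fy=3.5,interpolation=cv2.INTER_CUBIC))
```

```text
[502.59797455 159.21451421 208.41707454] 19.425
{'uv': [321.6, 419.6], 'score': 0.5}
{'uv': [321.1, 418.0], 'score': 0.92}
```

View pics/w20c.png

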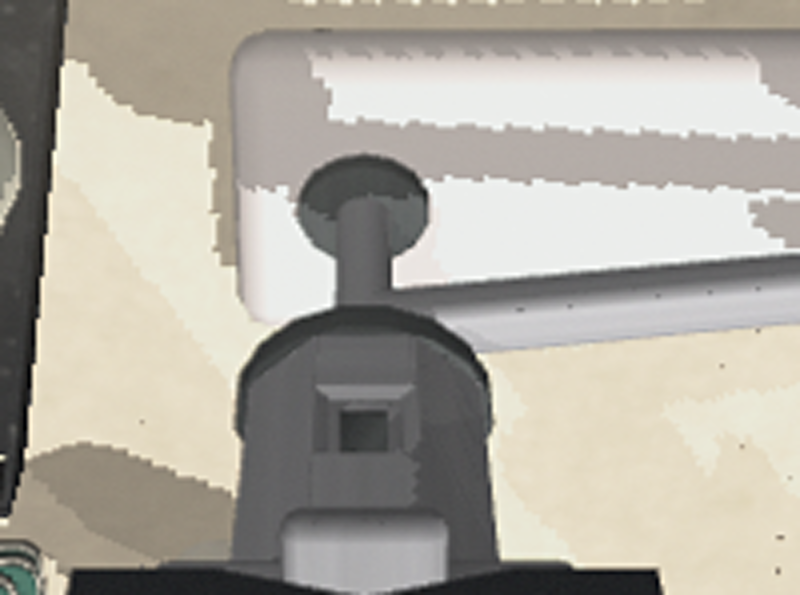

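Run:
```python
from h import *
plan([[445,231,165]],az=97.5,step=35)
```

```text
[np.float64(0.0144), np.float64(0.0262), np.float64(-0.0159), np.float64(-0.0)]
[np.float64(0.0144), np.float64(0.0262), np.float64(-0.0159), np.float64(-0.0)]
[np.float64(0.0144), np.float64(0.0262), np.float64(-0.0159), np.float64(-0.0)]
az0 97.4 n 3 [502.6 159.2 208.3]
```

Request:
arm_command:
  plan:
    - [0.014,0.026,-0.016,0,0.6]
    - [0.014,0.026,-0.016,0,0.6]
    - [0.014,0.026,-0.016,0,0.6]
    - [0,0,0,0,0.6]
    - [0,0,0,0,0.6]

```text
time_s: 20.15
eef_pos: [444.9, 230.1, 166.7]
ee_rot: [0.706, -0.046, 0.705, 0.046]
force: [-0.1, 0.1, -0.5]
grip_width: 0.599
```

Run:
```python
from h import *
W=snap('wrist','w21');s=ctrl.sense();print(s['eef_pos'],s['time_s'],s['grip_width'])
for d in ctrl.place_of('wrist','weight_medium_knob')[:3]:
    P=onz(W,d['uv'],63);print(d,P,rot(s['ee_rot']).T@(P-s['eef_pos']))
```

```text
[445.01272741 229.9165199  166.73277088] 20.2 0.5979612353903354
{'uv': [322.6, 245.8], 'score': 0.73} [448.27648334 231.75649254  63.        ] [103.73674726   1.40669818   3.35168992]
```

View pics/w21.png

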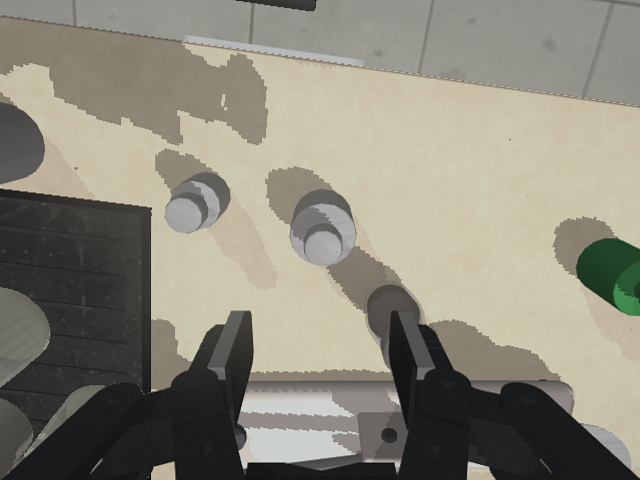

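Request:
arm_command:
  plan:
    - [0.04,0.0016,0.002,0,0.6]
    - [0.04,0,0,0,0.6]
    - [0.037,0,0,0,0.6]
    - [0,0,0,0,0.6]
    - [0,0,0,0,0.1]
    - [0,0,0,0,0.1]
    - [0,0,0,0,0.1]
    - [0,0,0,0,0.1]
    - [0,0,0,0,0.1]
  squeeze: 50

```text
time_s: 21.38
eef_pos: [447.0, 232.3, 51.1]
ee_rot: [0.707, -0.046, 0.704, 0.046]
force: [0.1, -2.7, 6.5]
grip_width: 0.257
```

Run:
```python
from h import *
W=snap('wrist','w22');s=ctrl.sense();print(s['eef_pos'],s['time_s'],s['grip_width'],s['force'])
plan([[446,232,260],[560,200,270],[638,177,270]],az=97.5,step=35)
```

```text
[446.98610868 232.2432422   51.17116719] 21.425 0.2618381026122359 [-0.6652127  -1.96508612  7.11402337]
[np.float64(-0.0348), np.float64(-0.0), np.float64(-0.0002), np.float64(-0.0)]
[np.float64(-0.0348), np.float64(-0.0), np.float64(-0.0002), np.float64(-0.0)]
[np.float64(-0.0348), np.float64(-0.0), np.float64(-0.0002), np.float64(-0.0)]
[np.float64(-0.0348), np.float64(-0.0), np.float64(-0.0002), np.float64(-0.0)]
[np.float64(-0.0348), np.float64(-0.0), np.float64(-0.0002), np.float64(-0.0)]
[np.float64(-0.0348), np.float64(-0.0), np.float64(-0.0002), np.float64(-0.0)]
[np.float64(-0.0025), np.float64(-0.0116), np.float64(0.0272), np.float64(-0.0)]
[np.float64(-0.0025), np.float64(-0.0116), np.float64(0.0272), np.float64(-0.0)]
[np.float64(-0.0025), np.float64(-0.0116), np.float64(0.0272), np.float64(-0.0)]
[np.float64(-0.0025), np.float64(-0.0116), np.float64(0.0272), np.float64(-0.0)]
[np.float64(0.0), np.float64(-0.011), np.float64(0.0248), np.float64(-0.0)]
[np.float64(0.0), np.float64(-0.011), np.float64(0.0248), np.float64(-0.0)]
[np.float64(0.0), np.float64(-0.011), np.float64(0.0248), np.float64(-0.0)]
az0 97.5 n 13 [447.  232.2  51.2]
```

View pics/w22.png

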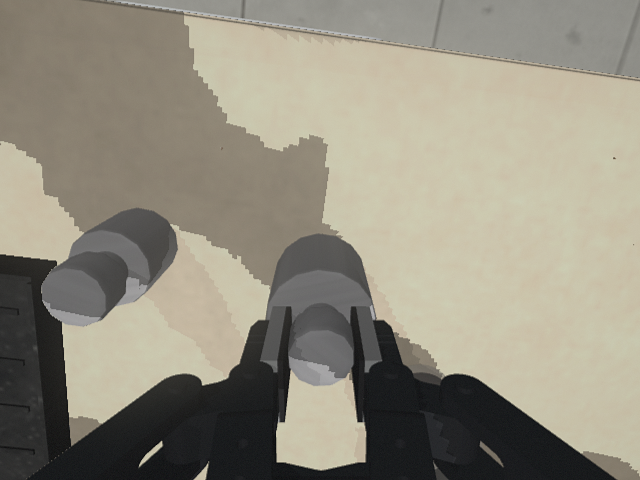

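Request:
arm_command:
  plan:
    - [-0.02,0,0,0,0.1]
    - [-0.035,0,0,0,0.1]
    - [-0.035,0,0,0,0.1]
    - [-0.035,0,0,0,0.1]
    - [-0.035,0,0,0,0.1]
    - [-0.035,0,0,0,0.1]
    - [-0.02,-0.0115,0.027,0,0.1]
    - [-0.002,-0.0115,0.027,0,0.1]
    - [-0.002,-0.0115,0.027,0,0.1]
    - [-0.002,-0.0115,0.027,0,0.1]
    - [0,0,0,0,0.1]

```text
time_s: 22.8
eef_pos: [559.7, 199.8, 270.0]
ee_rot: [0.705, -0.046, 0.706, 0.045]
force: [-0.1, -0.4, -3.7]
grip_width: 0.262
```

Run:
```python
from h import *
W=snap('wrist','w23');s=ctrl.sense();print(s['eef_pos'],s['time_s'],s['grip_width'],s['force'])
plan([[638,177,268]],az=97.5,step=35)
```

```text
[558.75162031 200.32929105 270.1193005 ] 22.85 0.25434648929864434 [-0.46634628 -0.1122554  -3.56957144]
[np.float64(0.0007), np.float64(-0.0111), np.float64(0.0252), np.float64(-0.0)]
[np.float64(0.0007), np.float64(-0.0111), np.float64(0.0252), np.float64(-0.0)]
[np.float64(0.0007), np.float64(-0.0111), np.float64(0.0252), np.float64(-0.0)]
az0 97.4 n 3 [558.8 200.3 270.1]
```

View pics/w23.png

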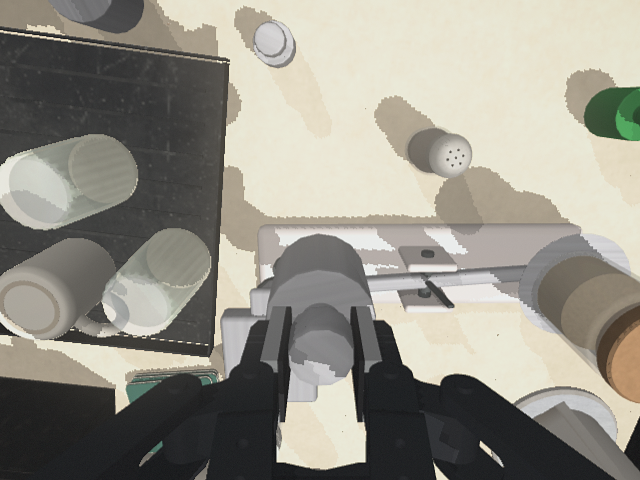

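Request:
arm_command:
  plan:
    - [0,-0.011,0.025,0,0.1]
    - [0,-0.011,0.025,0,0.1]
    - [0,-0.011,0.025,0,0.1]
    - [0.01,0,0,0,0.1]
    - [0.01,0,0,0,0.1]
    - [0,0,0,0,0.1]
    - [0,0,0,0,0.1]

```text
time_s: 23.72
eef_pos: [637.1, 177.9, 250.9]
ee_rot: [0.706, -0.046, 0.705, 0.046]
force: [-0.5, 0.9, -2.9]
grip_width: 0.26
```

Run:
```python
from h import *
W=snap('wrist','w24');S=snap('side','s24');s=ctrl.sense();print(s['eef_pos'],s['time_s'],s['grip_width'],s['force'])
cv2.imwrite('pics/s24c.png',cv2.resize(cv2.imread('pics/s24.png')[150:270,225:325],None,fx=5,fy=5,interpolation=cv2.INTER_CUBIC))
```

```text
[637.31542757 177.82341302 250.96850538] 23.825 0.25924638918327203 [-0.12490486 -0.71115721 -2.93724142]
```

View pics/s24c.png

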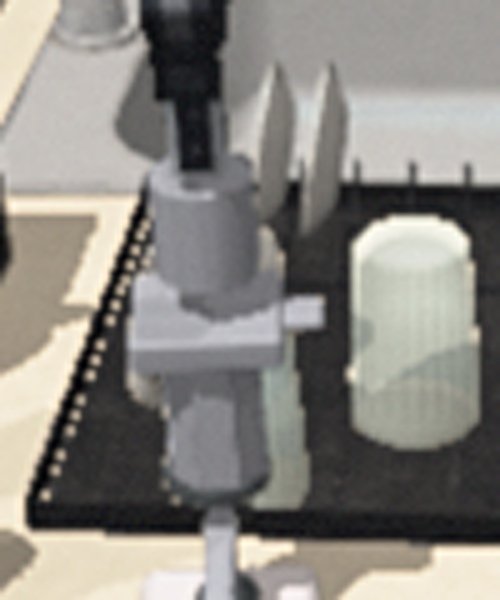

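View pics/w24.png

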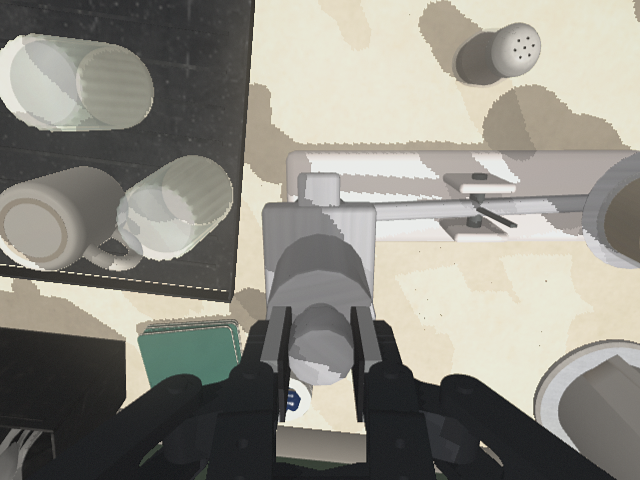

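Request:
arm_command:
  plan:
    - [0.008,0,0,0,0.1]
    - [0.008,0,0,0,0.1]
    - [0.006,0,0,0,0.1]
    - [0.004,0,0,0,0.1]
    - [0.004,0,0,0,0.1]
    - [0,0,0,0,0.1]
    - [0,0,0,0,0.1]

```text
time_s: 24.7
eef_pos: [637.5, 177.6, 220.6]
ee_rot: [0.706, -0.046, 0.705, 0.046]
force: [-1.2, -0.5, 0.4]
grip_width: 0.262
```

Request:
arm_command:
  plan:
    - [0.004,0,0,0,0.1]
    - [0.004,0,0,0,0.1]
    - [0,0,0,0,0.1]
    - [0,0,0,0,0.1]

```text
time_s: 25.2
eef_pos: [637.5, 177.6, 212.4]
ee_rot: [0.706, -0.046, 0.706, 0.046]
force: [-0.3, -0.6, 0.6]
grip_width: 0.26
```

Run:
```python
from h import *
W=snap('wrist','w25');S=snap('side','s25');s=ctrl.sense();print(s['eef_pos'],s['time_s'],s['grip_width'],s['force'])
cv2.imwrite('pics/s25c.png',cv2.resize(cv2.imread('pics/s25.png')[150:270,225:325],None,fx=5,fy=5,interpolation=cv2.INTER_CUBIC))
```

```text
[637.47709683 177.60846712 212.46057677] 25.3 0.258627995944986 [0.16749083 0.02602309 0.25493251]
```

View pics/s25c.png

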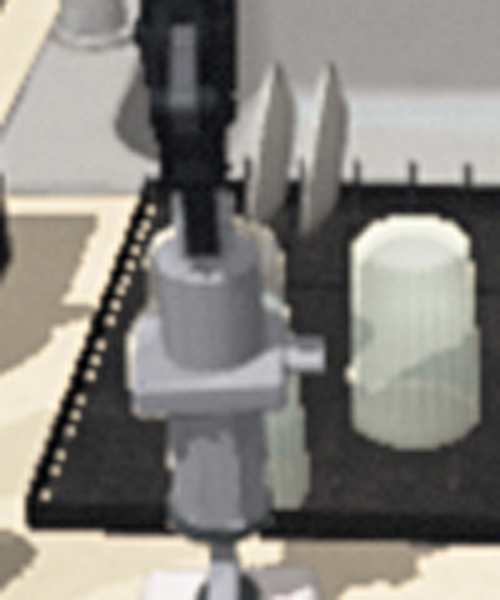

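Request:
arm_command:
  plan:
    - [0,0,0,0,0.3]
    - [0,0,0,0,0.4]
    - [0,0,0,0,0.6]
    - [0,0,0,0,0.6]
    - [0,0,0,0,0.6]
    - [-0.015,0,0,0,0.6]
    - [-0.025,0,0,0,0.6]
    - [-0.035,0,0,0,0.6]
    - [-0.035,0,0,0,0.6]
    - [0,0,0,0,0.6]

```text
time_s: 26.55
eef_pos: [638.0, 177.7, 326.5]
ee_rot: [0.708, -0.046, 0.703, 0.046]
force: [-0.3, 0.1, -0.8]
grip_width: 0.604
```

Request:
arm_command:
  plan:
    - [0,0,-0.04,0,0.6]
    - [0,0,-0.04,0,0.6]
    - [0,0,-0.04,0,0.6]
    - [0,0,0,0,0.6]
    - [0,0,0,0,0.6]
    - [0,0,0,0,0.6]
    - [0,0,0,0,0.6]
    - [0,0,0,0,0.6]

```text
time_s: 27.55
eef_pos: [518.7, 162.0, 322.0]
ee_rot: [0.705, -0.046, 0.706, 0.046]
force: [-0.0, -0.0, 0.2]
grip_width: 0.6
```

Run:
```python
from h import *
W=snap('wrist','w26');S=snap('side','s26');s=ctrl.sense();print(s['eef_pos'],s['time_s'],s['grip_width'],s['force'])
cv2.imwrite('pics/s26c.png',cv2.resize(cv2.imread('pics/s26.png')[180:390,215:355],None,fx=4,fy=2.8,interpolation=cv2.INTER_CUBIC))
```

```text
[518.57953099 162.02094382 322.15350501] 27.65 0.5934963764997369 [ 0.66505341 -0.33833858 -0.78632527]
```

View pics/s26c.png

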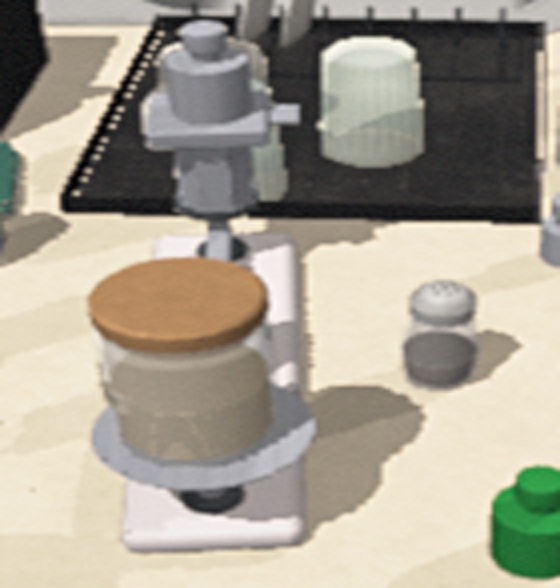

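View pics/w26.png

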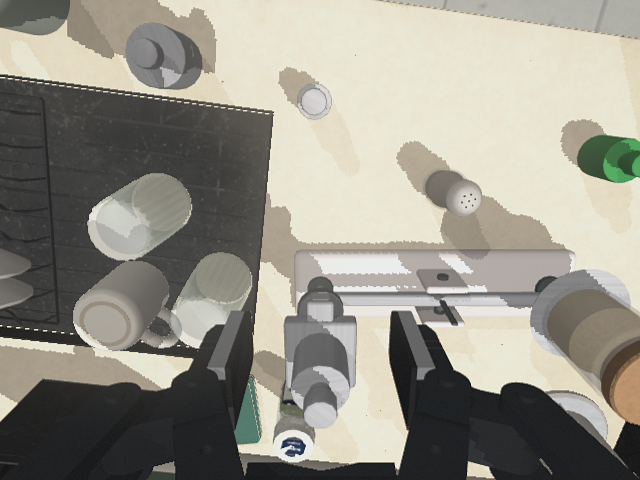

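Request:
arm_command:
  plan:
    - [0,0,0,0,0.6]
    - [0,0,0,0,0.6]
    - [0,0,0,0,0.6]
    - [0,0,0,0,0.6]
    - [0,0,0,0,0.6]
    - [0,0,0,0,0.6]
    - [0,0,0,0,0.6]
    - [0,0,0,0,0.6]

```text
time_s: 28.65
eef_pos: [518.5, 162.0, 322.3]
ee_rot: [0.706, -0.046, 0.706, 0.046]
force: [-1.0, -0.1, 0.2]
grip_width: 0.602
```

Run:
```python
from h import *
S=snap('side','s27')
a=cv2.imread('pics/s18.png');b=cv2.imread('pics/s27.png');c=cv2.imread('pics/s26.png')
t=a[215:252,250:292]   # plate front + tube at top position
for im in (b,c):
    r=cv2.matchTemplate(im[200:280,235:310],t,cv2.TM_CCOEFF_NORMED);_,m,_,l=cv2.minMaxLoc(r);print(m,l[0]+235-250,l[1]+200-215)
print(np.abs(b.astype(int)-c)[150:400,200:360].mean())
cv2.imwrite('pics/s27c.png',cv2.resize(b[185:265,225:315],None,fx=7,fy=7,interpolation=cv2.INTER_CUBIC))
s=ctrl.sense();print(s['time_s'])
```

```text
0.7027785778045654 1 6
0.7028290629386902 1 6
1.3955166666666667
28.7
```

View pics/s27c.png

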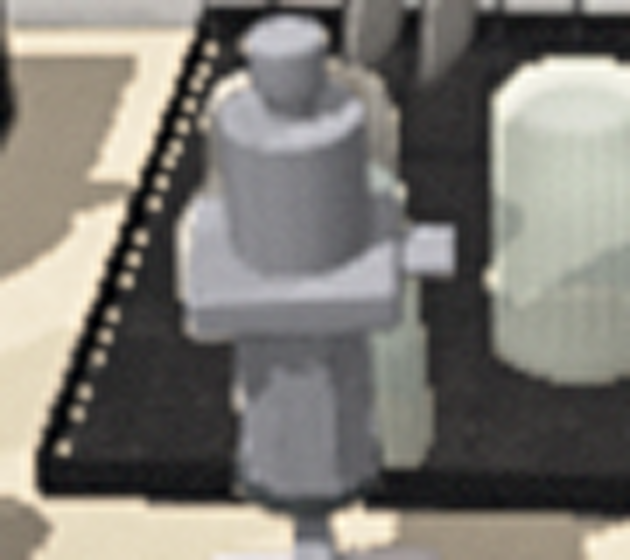

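Run:
```python
from h import *
S=snap('side','s28')
a=cv2.cvtColor(cv2.imread('pics/s18.png'),6).astype(float);b=cv2.cvtColor(cv2.imread('pics/s28.png'),6).astype(float)
for z in (99,181):
  for y in (177,207): print(z,y,proj(S,[638,y,z])[1],proj(S,[638,y,z-20])[1])
for c in (256,259,276): print(c,a[210:262,c].astype(int).tolist(),'\n',b[210:262,c].astype(int).tolist())
```

```text
99 177 241.94426701183932 249.2216849258061
99 207 249.9150321289021 257.2806051726425
181 177 210.33351937538887 218.3187792569129
181 207 217.87479673186078 225.97570578230813
256 [192, 186, 187, 193, 194, 191, 191, 191, 200, 180, 137, 131, 127, 125, 109, 83, 99, 101, 103, 111, 103, 81, 59, 49, 49, 48, 47, 46, 47, 45, 42, 51, 57, 54, 46, 50, 56, 57, 54, 49, 45, 32, 31, 30, 27, 20, 60, 173, 234, 228, 226, 224] 
 [139, 147, 150, 165, 177, 178, 180, 176, 171, 169, 168, 171, 169, 170, 168, 169, 175, 178, 157, 126, 125, 124, 125, 105, 54, 47, 48, 46, 44, 46, 45, 48, 45, 50, 50, 52, 50, 51, 53, 49, 40, 31, 28, 25, 22, 14, 57, 170, 231, 224, 222, 220]
259 [191, 187, 186, 194, 194, 191, 188, 190, 198, 175, 133, 128, 127, 124, 110, 97, 100, 98, 100, 95, 100, 99, 104, 114, 134, 143, 146, 151, 161, 168, 157, 134, 124, 119, 112, 89, 79, 76, 68, 94, 94, 39, 27, 29, 26, 18, 47, 172, 235, 226, 224, 224] 
 [140, 138, 139, 139, 137, 137, 137, 137, 137, 133, 134, 140, 154, 165, 171, 170, 177, 176, 153, 128, 127, 121, 111, 93, 95, 97, 96, 104, 109, 119, 144, 168, 175, 142, 97, 94, 96, 104, 115, 118, 117, 98, 92, 82, 97, 96, 64, 167, 230, 223, 220, 220]
276 [179, 142, 114, 116, 157, 189, 194, 197, 183, 139, 129, 126, 124, 111, 88, 90, 87, 86, 93, 91, 96, 96, 91, 95, 98, 94, 94, 97, 100, 97, 97, 97, 97, 97, 96, 80, 54, 48, 93, 143, 156, 123, 40, 23, 30, 16, 45, 159, 235, 237, 235, 238] 
 [86, 91, 88, 88, 92, 88, 88, 87, 91, 86, 90, 125, 172, 189, 188, 186, 189, 164, 127, 126, 119, 113, 94, 86, 86, 89, 89, 92, 90, 89, 88, 92, 92, 95, 95, 95, 96, 92, 94, 97, 94, 94, 95, 80, 61, 48, 91, 169, 231, 236, 232, 232]
```

```bash
python3 -c "
from rig import ctrl
print(ctrl.finish_job())"
```

```text
the job is handed in; nothing more can be done
None
```

The weigh plate is on the post with its button out, the medium weight stands on it, and the beam is level. I handed the job in at about 29 s. The hand-in returned no verdict.

- **Plate:** I pushed the tube down to the lower stop with about 37 N, then let the post rise with it. A wrist picture taken before the weight went on shows the mouth on the collar, with only a thin rim of collar visible, and the button in the middle of the window.
- **Weight:** I set down the medium steel weight, not the green look-alike. It hung at about 3.6 N, which matches 360 g. It stands upright near the plate's middle.
- **Level:** the plate came to rest about 21–22 mm down, measured from two edge positions in the side pictures. Two side pictures about 1 s apart match. An earlier template match gave only 16 mm, but with a weak match score. Both figures lie within 13–27 mm.
- **Everything else:** the jar, still upright on its tray, and the salt shaker look undisturbed in the last pictures. The mug's surroundings were not touched, but I did not re-check it with a close picture at the end. The gripper is clear of everything.
- **One disagreement along the way:** the wrist and side cameras differed by about 4 mm on the post's position along x. I followed the side camera's relative view, moved 3 mm, and the tube slid on with almost no side force.

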